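# Fit and gauge the selector arms on the gearbox test stand

## Robot

A 6-joint arm with a two-finger parallel gripper is mounted at the origin on the work surface. World frame = base frame: x ahead of the robot, y to its left, z up, the work surface at z = 0. Lengths are in mm, angles in degrees, forces in N, time in s.
With the tool pointing down it reaches from about 300 to 875 mm from the base axis. Payload 4.2 kg.
Tool frame: the origin (TCP) lies midway between the tips of the shut fingers; the grasp point (between the pads) lies 19 mm behind it; z points along the fingers, y is the direction in which the jaws open and shut (so a half turn about z gives the same grasp; the last joint's range is limited). The gripper opens to 85 mm and grips with 20 to 120 N. Pads are 22 mm wide; open, the fingers measure 114 mm over their backs; the gripper's body (76 mm by 85 mm) begins 54 mm behind the grasp point. The pads swing forward as they close: fully open they stand 13 mm farther back than shut.
Start: joints at [-77.063, 18.312, 89.639, -0, 72.044, -1.146], TCP at [139.918, -557.731, 231.338] pointing down, gripper open.
Joint ranges: [-177.97, 177.97], [-48.28, 115.42], [12.27, 149.76], [-77.06, 257.06], [2.81, 150.46], [-146.56, 146.56]. Speed limits (degrees/s): [147.25, 147.25, 180, 180, 180, 180].

## Interface

Orientations are given as a 3x3 rotation matrix whose columns are the frame's x, y, z axes.
In Python, from plant import status, vision, ctrl gives the robot as it stands.
- The arm moves only by the shell command python3 -m inch 'ROWS' [OPENING] [FORCE]. ROWS is JSON, a list of rows, each a list of 6 numbers: the shift along the tool's x, y, z in m, then the turn, a rotation vector about the tool's x, y, z in degrees. A call has 1 to 12 rows; each row shifts and turns the commanded pose from where the row before left it, along the tool's axes as they then stand; what a row does not reach is not made up. A row lasts 1/8 s, in which the tool goes at most 62.5 mm and 10.7 degrees, less where a joint would pass 70% of its speed; a pose out of reach is approached as far as the arm can. A call with a gripper value outside its range is refused whole. OPENING is the finger opening in m, from 0 to 0.0854, set as the call begins (- or left out, the last holds). The fingers move at their own pace and stop on an object; FORCE is the grip in N (left out, the last holds). Time passes only in rows, so rows that do not move let the fingers close. It gives the time, the measured TCP pose, the force and the opening at its end, in the units of the state.
- status.get_state(): the state, without advancing time (a new reading comes with each control period).
- vision.capture(name): name is "side" or "top" or "wrist"; returns the picture (420x560x3 uint8, blue, green, red); there is no depth.
- vision.get_calibration(name): a dict with "K" (3x3 intrinsics, pixels), "extrinsics" (4x4, takes a point from world to camera coordinates); the wrist camera has in their place "mount" (4x4, takes a point from camera to tool coordinates, whose origin is the TCP and whose axes are the flange's). Camera axes: x right, y up, looking along -z (the intrinsics and any distortion apply to the point x, -y, -z); pixel columns grow to the right and rows downward; lengths in mm; the calibration is good to about 2 mm. A picture is of the moment at which its call begins: read the wrist's pose just before it. get_calibration takes no time and is no camera call.
- ctrl.job_done(): hands the job in, once; it reports no verdict.
The state is a dict: "t": time; "joint_pos": joint angles; "qd": joint speeds; "joint_torque": joint torques, N m; "eef_pos": TCP position; "tcp_rot": TCP orientation; "wrist_force": force on the tool from outside, world axes, zero at the start; "ft_torque": the same for the moment, N m; "opening": finger opening in mm.
Only numpy, scipy, OpenCV 4.12 (cv2) and the standard library are available. Lean on these libraries where they do the work, as an engineer would, in place of code of your own. Each camera call takes 0.05 s, during which the arm holds its last target. There are 200 camera calls.

## Task

Swing the clear guard of the test stand up and back past its spring's dead point so that it stays open by itself, then fit every selector arm that lies on the bench fully home on the splined shaft whose collar has its colour, with the teeth engaged. When all are on, take the gauge probe from its holder and, holding it upright, press its sprung tip a few millimetres in on the white pad of each fitted arm in the order yellow, blue, red, green (a colour that is missing is left out). Put the probe back upright in its holder, leave the guard open and do not disturb the bearing ring, the bottle or the socket.

Things in the scene. Friction and masses are not known exactly. Their poses are not given: they have to be found in the camera images.
- stand: fixed test stand: cream plinth 30 mm high, x -85 to +115, y -260 to +260 mm; on it an aluminium housing 130 x 440 mm, top 60 mm above the bench; at the -y end a control box 120 x 70 mm, up to 95 mm high, centred at x 30, y -295. Origin: on the bench under its middle; x away from the robot towards the hinge, y along the row of shafts, z up. Turned up to 0.1 rad
- guard (a joint): angle of the clear guard (a box 185 mm deep, 472 wide, top 142 mm above the bench, 0.6 kg, over the shafts) on its rear hinge, along the stand's y. 0 = closed, grows as the front edge goes up and back, stop at 1.75 rad. Its weight and a spring at the +y end pull it shut below about 0.85 rad and open beyond: let go past 0.95 rad it swings back by itself, damped, and stays
- guard_hinge (a point): point on the hinge axis, middle of the guard, 105 mm behind the stand's origin and 55 mm above the bench; axes of the guard: closed, they are parallel to the stand's
- guard_handle (a point): middle of the guard's handle: round black bar 14 mm thick, 150 mm long, parallel to the hinge, its centre 45 mm in front of the front pane; closed it lies 135 mm above the bench, 230 mm in front of and 80 mm above the hinge axis (arc radius 244 mm). Two posts hold it, 70 mm either side of its middle. It can be pinched from above and turns in the grip as the guard swings
- holder: fixed dark blue probe holder, a ring 60 mm outside diameter, 65 mm high, with a through hole of 20 mm diameter. Origin: centre of its underside, on the bench
- probe: gauge probe, 0.17 kg, standing in the holder tip down: round black handle 22 mm thick from 10 to 80 mm above the origin, tapered above to 92 mm; shoulder 34 mm diameter, 0 to 6 mm. Origin: centre of the shoulder's underside, which rests on the holder's top 65 mm above the bench; z up along the handle. A steel plunger 8 mm thick sticks out 50 mm below the origin
- probe_tip (a point): the ball end of the probe's plunger, on the probe's axis, 50 mm below the probe's origin when not pressed
- plunger (a joint): spring travel of the probe's tip: 0 = fully out, 0.010 m = fully pressed in; about 1.8 N to start it, 3 N at 4 mm, 5 N fully pressed. A touch counts with 2 mm or more of travel
- shaft_yellow: fixed splined shaft end standing up from the housing, yellow collar 60 mm wide. Origin: on the axis at the collar's top (the seat, 66 mm above the bench), z up. Core 20 mm thick to z 27, then a cone to 12 mm at the top, z 34. Five teeth 5 mm wide, 30 mm over tips, z 0 to 22, at 60, 120, 180, 240, 300 degrees from its +x; none at 0. A white line on the end points to -x, where the fitted arm points
- lever_yellow: loose selector arm, 0.3 kg, lying flat; may be absent. Steel hub 24 mm high, x -36 to +24, y -22 to +22 (flat sides to grip); yellow bar 18 wide, z 6 to 18, along -x to 70 mm. Origin: hole axis at the underside, z up. Hole 22.5 mm with five slots 7 mm wide as the shaft's teeth, solid at +x: slides on only with x along the shaft's x (within 0.08 rad). Home, both origins coincide
- pad_yellow (a point): white gauge pad, 10 mm disc on the top face of the yellow arm's hub, 24 mm from the hole's axis towards the bar (arm frame x -24, z +24 mm)
- shaft_blue: fixed splined shaft end standing up from the housing, blue collar 60 mm wide. Origin: on the axis at the collar's top (the seat, 66 mm above the bench), z up. Core 20 mm thick to z 27, then a cone to 12 mm at the top, z 34. Five teeth 5 mm wide, 30 mm over tips, z 0 to 22, at 60, 120, 180, 240, 300 degrees from its +x; none at 0. A white line on the end points to -x, where the fitted arm points
- lever_blue: loose selector arm, 0.3 kg, lying flat; may be absent. Steel hub 24 mm high, x -36 to +24, y -22 to +22 (flat sides to grip); blue bar 18 wide, z 6 to 18, along -x to 78 mm. Origin: hole axis at the underside, z up. Hole 22.5 mm with five slots 7 mm wide as the shaft's teeth, solid at +x: slides on only with x along the shaft's x (within 0.08 rad). Home, both origins coincide
- pad_blue (a point): white gauge pad, 10 mm disc on the top face of the blue arm's hub, 24 mm from the hole's axis towards the bar (arm frame x -24, z +24 mm)
- shaft_red: fixed splined shaft end standing up from the housing, red collar 60 mm wide. Origin: on the axis at the collar's top (the seat, 66 mm above the bench), z up. Core 20 mm thick to z 27, then a cone to 12 mm at the top, z 34. Five teeth 5 mm wide, 30 mm over tips, z 0 to 22, at 60, 120, 180, 240, 300 degrees from its +x; none at 0. A white line on the end points to -x, where the fitted arm points
- lever_red: loose selector arm, 0.3 kg, lying flat; may be absent. Steel hub 24 mm high, x -36 to +24, y -22 to +22 (flat sides to grip); red bar 18 wide, z 6 to 18, along -x to 86 mm. Origin: hole axis at the underside, z up. Hole 22.5 mm with five slots 7 mm wide as the shaft's teeth, solid at +x: slides on only with x along the shaft's x (within 0.08 rad). Home, both origins coincide
- pad_red (a point): white gauge pad, 10 mm disc on the top face of the red arm's hub, 24 mm from the hole's axis towards the bar (arm frame x -24, z +24 mm)
- shaft_green: fixed splined shaft end standing up from the housing, green collar 60 mm wide. Origin: on the axis at the collar's top (the seat, 66 mm above the bench), z up. Core 20 mm thick to z 27, then a cone to 12 mm at the top, z 34. Five teeth 5 mm wide, 30 mm over tips, z 0 to 22, at 60, 120, 180, 240, 300 degrees from its +x; none at 0. A white line on the end points to -x, where the fitted arm points
- lever_green: loose selector arm, 0.3 kg, lying flat; may be absent. Steel hub 24 mm high, x -36 to +24, y -22 to +22 (flat sides to grip); green bar 18 wide, z 6 to 18, along -x to 74 mm. Origin: hole axis at the underside, z up. Hole 22.5 mm with five slots 7 mm wide as the shaft's teeth, solid at +x: slides on only with x along the shaft's x (within 0.08 rad). Home, both origins coincide
- pad_green (a point): white gauge pad, 10 mm disc on the top face of the green arm's hub, 24 mm from the hole's axis towards the bar (arm frame x -24, z +24 mm)
- bearing: steel bearing ring, 84 mm diameter, 22 mm high, lying on the bench; leave alone. Origin: centre of underside
- oil_bottle: white bottle with red cap, 52 mm diameter, 140 mm high, upright; leave alone. Origin: centre of underside
- socket: dark steel wrench socket, 30 mm diameter, 50 mm high, upright; leave alone. Origin: centre of underside
Mind the look-alikes: they are no part of the job. What is shaped like the lever_red but purple is not meant. Several things have the shape of the probe; the one meant has the colours described above.

How it is judged:
By the outcome, as a careful person would: the job done as asked, in the order asked, and still so for the second after the job is handed in, with the robot touching nothing.
Of lever_yellow, lever_blue, lever_red, lever_green only 3 to 4 are there at a start; the rules pass over those that are not, and their reading is None.
At some moment in a run one of lever_yellow, lever_blue, lever_red, lever_green may be knocked a few centimetres aside while the robot is not near it.
It also fails if it takes over 210 s, if anything falls off the work surface, if the arm or the gripper's body presses on something with over 40 N, if the wrist force passes 120 N, or if a joint passes its speed limit or range.

## Working session

There is one attempt and no reset: what is moved stays moved. The work goes in short steps, Python scripts to look and compute and a shell command to move; the robot and the scene stay as the last step left them, time stands still between calls to the robot, and variables do not carry over. Pictures are saved under pics/ and viewed, about 12 in all and at most 16, crops included, and the job is handed in when it is done.

```bash
ls && mkdir -p pics
python3 - <<'E'
from plant import status, vision
import cv2, numpy as np
s=status.get_state(); print(s)
for n in ("side","top","wrist"):
    im=vision.capture(n); cv2.imwrite(f"pics/{n}0.png",im)
    c=vision.get_calibration(n); print(n,{k:np.round(v,4).tolist() if not isinstance(v,str) else v for k,v in c.items()})
E
```

```text
pics
{'t': 0.0, 'joint_pos': array([-7.70625308e+01,  1.83528116e+01,  8.97077980e+01,  1.28279183e-03,
        7.20431266e+01, -1.14695871e+00]), 'qd': array([ 0.01714577, -0.04740809,  0.07025637,  0.00255107, -0.09652135,
        0.01070708]), 'joint_torque': array([-1.65401045e-03, -4.15528142e+01, -2.34165519e+01,  1.56075157e-05,
        8.18096800e-03,  1.05445474e-05]), 'eef_pos': array([ 139.81650447, -557.24624567,  230.46108711]), 'tcp_rot': array([[ 9.69939886e-01,  2.43344344e-01, -3.84599025e-04],
       [ 2.43344641e-01, -9.69938274e-01,  1.76934525e-03],
       [ 5.75228442e-05, -1.80974864e-03, -9.99998361e-01]]), 'wrist_force': array([ 0.93082788, -0.34531498, -0.10216426]), 'ft_torque': array([ 0.00625155, -0.02298866,  0.00097877]), 'opening': 85.63660250833554}
side {'K': [[393.1783, 0.0, 272.7476], [0.0, 393.1783, 211.6612], [0.0, 0.0, 1.0]], 'extrinsics': [[-0.9817, -0.1906, -0.0031, 523.9153], [0.108, -0.5693, 0.815, -147.3585], [-0.1571, 0.7997, 0.5794, -1176.9977], [0.0, 0.0, 0.0, 1.0]]}
top {'K': [[522.8735, 0.0, 273.5823], [0.0, 522.8735, 209.8621], [0.0, 0.0, 1.0]], 'extrinsics': [[-0.0079, -0.9997, -0.0232, 38.6787], [0.9827, -0.012, 0.1846, -554.1604], [-0.1849, -0.0213, 0.9825, -1270.7364], [0.0, 0.0, 0.0, 1.0]]}
wrist {'K': [[360.7125, 0.0, 287.0817], [0.0, 360.7125, 203.1911], [0.0, 0.0, 1.0]], 'mount': [[0.0003, 0.9562, 0.2929, 73.8996], [1.0, -0.0002, -0.0002, -0.239], [-0.0001, 0.2929, -0.9562, -142.4194], [0.0, 0.0, 0.0, 1.0]]}
```

View pics/top0.png

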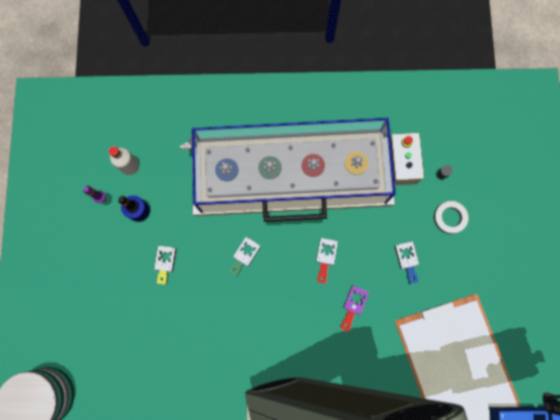

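View pics/side0.png

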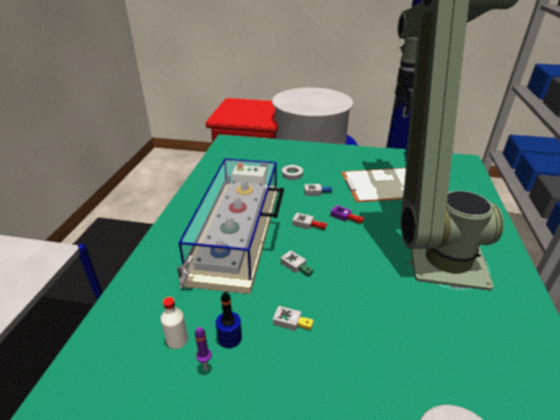

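The top view shows four levers: yellow (165,262), green (245,252), red (327,252) and blue (407,257). It also shows the purple decoy (354,303), the black probe in its holder (133,205) and the handle (295,210). Collars from left to right are blue, green, red and yellow.

```bash
cat > h.py <<'E'
import cv2, numpy as np
from plant import status, vision
def cam(n, s=None):
    """K, R (cam->world), centre; cv axes (x right,y down,z fwd)"""
    c=vision.get_calibration(n); F=np.diag([1,-1,-1.])
    if n=="wrist":
        s=s or status.get_state(); M=np.array(c["mount"]); T=np.array(s["tcp_rot"])
        return np.array(c["K"]), T@M[:3,:3]@F, T@M[:3,3]+s["eef_pos"]
    E=np.array(c["extrinsics"]); R=E[:3,:3].T
    return np.array(c["K"]), R@F, -R@E[:3,3]
def ray(C,px,z):
    K,R,o=C; d=R@np.linalg.solve(K,[px[0],px[1],1.]); return o+d*(z-o[2])/d[2]
def proj(C,P):
    K,R,o=C; q=K@(R.T@(np.array(P,float)-o)); return q[:2]/q[2]
HUE={'red':[(0,8),(172,180)],'yellow':[(20,33)],'green':[(45,85)],'blue':[(100,128)]}
def hmask(im,col,smin=90,vmin=40):
    h=cv2.cvtColor(im,cv2.COLOR_BGR2HSV); m=np.zeros(im.shape[:2],bool)
    for a,b in HUE[col]: m|=(h[...,0]>=a)&(h[...,0]<=b)
    return (m&(h[...,1]>=smin)&(h[...,2]>=vmin)).astype(np.uint8)
def blobs(m,amin=20):
    n,l,st,c=cv2.connectedComponentsWithStats(m)
    return [(st[i,4],c[i],st[i,:4]) for i in range(1,n) if st[i,4]>=amin]
E
python3 - <<'E'
from h import *
np.set_printoptions(precision=1,suppress=True)
im=cv2.imread('pics/top0.png'); C=cam('top'); h=cv2.cvtColor(im,cv2.COLOR_BGR2HSV)
for n,p in dict(b=(227,170),g=(270,167),r=(313,165),y=(357,163)).items():
    bgd=h[p[1]-13:p[1]+14,p[0]-13:p[0]+14]; m=(bgd[...,1]>65).astype(np.uint8)
    ys,xs=np.nonzero(m); bx=cv2.minEnclosingCircle(np.c_[xs,ys].astype(np.float32))
    c=np.array(bx[0])+np.array(p)-13; print('collar',n,m.sum(),c,bx[1],ray(C,c,66))
# hubs: low saturation bright
m=((h[...,1]<70)&(h[...,2]>120)).astype(np.uint8); m[:225]=0; m[290:]=0
for a,c,b in blobs(m,60):
    if b[0]<380 or b[0]<430:
        ys,xs=np.nonzero(m[b[1]:b[1]+b[3],b[0]:b[0]+b[2]]); r=cv2.minAreaRect((np.c_[xs,ys]+b[:2]).astype(np.float32)); print('hub',a,c,np.array(r[1]),r[2],ray(C,r[0],24))
for u in ((265,199),(325,199),(265,219),(325,219),(295,211)): print('handle',u,ray(C,u,135))
g=cv2.cvtColor(im,cv2.COLOR_BGR2GRAY)[195:225,255:335]
ys,xs=np.nonzero(g<45); print(xs.min()+255,xs.max()+255,ys.min()+195,ys.max()+195)
k=[ (i+255,np.nonzero(g[:,i]<60)[0].mean()+195) for i in range(15,68,8)]; print(k)
for u,v in k: print(ray(C,(u,v),135))
E
```

```text
collar b 257 [226.4 169.2] 10.921945571899414 [658.7 152.   66. ]
collar g 0 [257. 154.] 0.0 [697.7  74.1  66. ]
collar r 275 [312.8 165. ] 11.204646110534668 [666.6 -67.7  66. ]
collar y 317 [356.  162.6] 11.582009315490723 [ 671.2 -177.2   66. ]
hub 86 [  0.9 238. ] [33.  3.] 90.0 [485.1 738.4  24. ]
hub 373 [246.2 251.4] [18.3 25.2] 32.47119140625 [453.6 104.   24. ]
hub 379 [326.6 251.7] [18.5 28.7] 10.619654655456543 [446.5 -99.3  24. ]
hub 383 [406.9 255. ] [25.2 18.4] 74.74488067626953 [ 440.9 -302.2   24. ]
hub 377 [164.3 258.8] [18.3 25. ] 8.746162414550781 [437.4 313.7  24. ]
handle (265, 199) [565.5  51.5 135. ]
handle (325, 199) [563.6 -90.9 135. ]
handle (265, 219) [517.2  51.8 135. ]
handle (325, 219) [515.5 -89.6 135. ]
handle (295, 211) [535.6 -19.3 135. ]
263 324 198 220
[(270, np.float64(219.25)), (278, np.float64(219.25)), (286, np.float64(218.5)), (294, np.float64(218.0)), (302, np.float64(218.0)), (310, np.float64(217.25)), (318, np.float64(216.5))]
[516.5  40.  135. ]
[516.2  21.1 135. ]
[517.8   2.2 135. ]
[518.8 -16.7 135. ]
[518.6 -35.6 135. ]
[520.1 -54.4 135. ]
[521.7 -73.3 135. ]
```

View pics/wrist0.png

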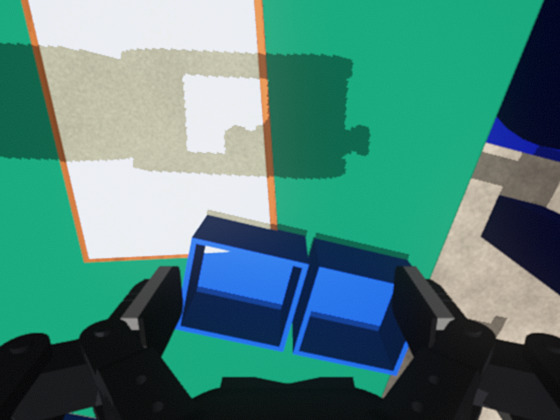

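Stand yaw is about 2.3°, and the handle centre is about (518.5,-18), roughly 105+125 mm in front of the hinge. I'll turn and travel above the handle for a close look.

```bash
cat >> h.py <<'E'
def goto(x,y,z,yaw,s=None):
    """print turn (deg, tool axes) and then the shift (m) in the turned tool axes"""
    from scipy.spatial.transform import Rotation as Ro
    s=s or status.get_state(); a=np.radians(yaw); c,sn=np.cos(a),np.sin(a)
    T=np.array([[c,sn,0],[sn,-c,0],[0,0,-1.]]); A=np.array(s["tcp_rot"])
    rv=Ro.from_matrix(A.T@T).as_rotvec(degrees=True); d=T.T@(np.array([x,y,z])-s["eef_pos"])/1000
    print("t %.1f turn"%s["t"],np.round(rv,2),"shift",np.round(d,4),"force",np.round(s["wrist_force"],1),"open %.1f"%s["opening"], "pos",np.round(s["eef_pos"],1))
E
python3 -m inch '[[0,0,0,0,0,-9.8],[0,0,0,0,0,-9.8],[0,0,0,0,0,-9.8],[0,0,0,0,0,-9.8],[0,0,0,0,0,-9.8],[0,0,0,0,0,-9.8],[0,0,0,0,0,-9.8],[0,0,0,0,0,-9.8]]' 0.040 40
python3 -m inch '[[0.0476,0.0363,-0.002,0,0,0],[0.0476,0.0363,-0.002,0,0,0],[0.0476,0.0363,-0.002,0,0,0],[0.0476,0.0363,-0.002,0,0,0],[0.0476,0.0363,-0.002,0,0,0],[0.0476,0.0363,-0.002,0,0,0],[0.0476,0.0363,-0.002,0,0,0],[0.0476,0.0363,-0.002,0,0,0],[0.0476,0.0363,-0.002,0,0,0],[0.0476,0.0363,-0.002,0,0,0],[0.0476,0.0363,-0.002,0,0,0],[0,0,0,0,0,0]]'
python3 - <<'E'
from h import *
goto(518.5,-18,250,92.3)
s=status.get_state(); im=vision.capture('wrist'); cv2.imwrite('pics/w1.png',im)
C=cam('wrist',s)
for P in ((518.5,-18,135),(516,42,135),(521,-78,135)): print(proj(C,P))
E
```

```text
t: 1.15
eef_pos: [139.9, -557.5, 231.0]
tcp_rot: [[-0.049, 0.999, -0.0], [0.999, 0.049, 0.001], [0.001, -0.0, -1.0]]
wrist_force: [-0.0, 1.0, -0.0]
opening: 39.7
t: 2.65
eef_pos: [517.8, -14.3, 252.8]
tcp_rot: [[-0.049, 0.999, -0.0], [0.999, 0.049, 0.001], [0.001, 0.0, -1.0]]
wrist_force: [-0.7, 0.0, -0.4]
opening: 39.9
t 2.6 turn [ 0.   -0.04  0.49] shift [-0.0038  0.0006  0.0028] force [-0.7  0.  -0.4] open 39.9 pos [517.8 -14.3 252.8]
[288.85003123 201.83338987]
[289.59223683 120.22820061]
[288.19762366 273.56532489]
```

View pics/w1.png

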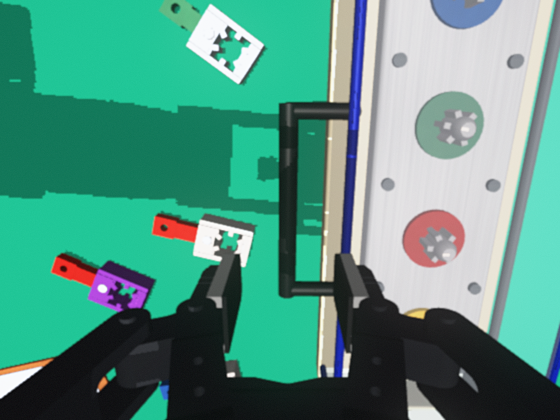

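The wrist view shows the handle bar along column 287, rows 108–293, and centred between the fingers. Next: descend and pinch it.

```bash
python3 -m inch '[[-0.006,0,0.045,0,0,0],[0,0,0.045,0,0,0],[0,0,0.035,0,0,0],[0,0,0.012,0,0,0],[0,0,0,0,0,0]]' 0.040 40
python3 -m inch '[[0,0,0,0,0,0],[0,0,0,0,0,0],[0,0,0,0,0,0],[0,0,0,0,0,0]]' 0 35
python3 - <<'E'
from h import *
s=status.get_state();goto(518,-20,116,s and 92.8)
# arc increments in tool (y=stand x, -z up), radius 244, start 19.2 deg
a0=np.radians(19.18);th=np.radians(np.arange(0,75,6))
p=244.0*np.c_[-np.cos(a0+th),np.sin(a0+th)]; print(np.c_[np.degrees(th[1:]),np.diff(p,axis=0)].round(1))
E
```

```text
t: 3.32
eef_pos: [516.1, -24.1, 116.4]
tcp_rot: [[-0.042, 0.999, -0.001], [0.999, 0.042, -0.0], [-0.0, -0.001, -1.0]]
wrist_force: [0.2, 0.8, 0.1]
opening: 39.8
t: 3.82
eef_pos: [518.4, -23.6, 118.0]
tcp_rot: [[-0.043, 0.999, 0.005], [0.999, 0.043, -0.001], [-0.001, 0.005, -1.0]]
wrist_force: [4.0, -1.3, 6.3]
opening: 12.6
t 3.8 turn [ 0.3   0.06 -0.31] shift [ 0.0036 -0.0003  0.002 ] force [ 4.  -1.3  6.3] open 12.6 pos [518.4 -23.6 118. ]
[[ 6.   9.6 23.7]
 [12.  12.1 22.5]
 [18.  14.3 21.1]
 [24.  16.5 19.5]
 [30.  18.4 17.7]
 [36.  20.2 15.7]
 [42.  21.7 13.5]
 [48.  23.  11.1]
 [54.  24.   8.7]
 [60.  24.8  6.1]
 [66.  25.3  3.5]
 [72.  25.5  0.8]]
```

```bash
python3 -m inch '[[0,0.0045,-0.012,0,0,0],[0,0.0052,-0.0117,0,0,0],[0,0.0121,-0.0225,0,0,0],[0,0.0143,-0.0211,0,0,0],[0,0.0165,-0.0195,0,0,0],[0,0.0184,-0.0177,0,0,0],[0,0.0202,-0.0157,0,0,0],[0,0.0217,-0.0135,0,0,0],[0,0.023,-0.0111,0,0,0]]'
python3 - <<'E'
from h import *
goto(518,-20,116,92.8)
E
```

```text
t: 4.95
eef_pos: [649.0, -18.4, 263.1]
tcp_rot: [[-0.043, 0.999, -0.007], [0.999, 0.043, -0.002], [-0.002, -0.007, -1.0]]
wrist_force: [-7.6, -3.3, 8.9]
opening: 12.6
t 5.0 turn [-0.43  0.11 -0.33] shift [ 0.0048 -0.1309  0.1471] force [-7.6 -3.3  8.9] open 12.6 pos [649.  -18.4 263.1]
```

```bash
python3 -m inch '[[0,0.024,-0.0087,0,0,0],[0,0.0248,-0.0061,0,0,0],[0,0.0253,-0.0035,0,0,0],[0,0.0255,-0.0008,0,0,0],[0,0.01,0,0,0,0],[0,0,0,0,0,0]]'
python3 -m inch '[[0,0,0,0,0,0],[0,0,-0.01,0,0,0],[0,0,-0.05,0,0,0],[0,-0.02,-0.05,0,0,0],[0,-0.05,0,0,0,0],[0,-0.05,0,0,0,0],[0,-0.05,0,0,0,0],[0,0,0,0,0,0]]' 0.05 35
python3 - <<'E'
from h import *
goto(600,-20,400,92.8)
im=vision.capture('top'); cv2.imwrite('pics/t2.png',im); cv2.imwrite('pics/s2.png',vision.capture('side'))
E
```

```text
t: 5.7
eef_pos: [762.5, -14.0, 280.5]
tcp_rot: [[-0.042, 0.999, 0.001], [0.999, 0.042, -0.003], [-0.003, 0.001, -1.0]]
wrist_force: [2.6, -4.8, 3.4]
opening: 12.4
t: 6.7
eef_pos: [587.5, -19.3, 392.1]
tcp_rot: [[-0.044, 0.999, -0.001], [0.999, 0.044, 0.001], [0.001, -0.001, -1.0]]
wrist_force: [-0.3, 0.0, 0.2]
opening: 49.9
t 6.7 turn [-0.06 -0.05 -0.29] shift [-0.0013  0.0125 -0.0079] force [-0.3  0.   0.2] open 49.9 pos [587.5 -19.3 392.1]
```

View pics/t2.png

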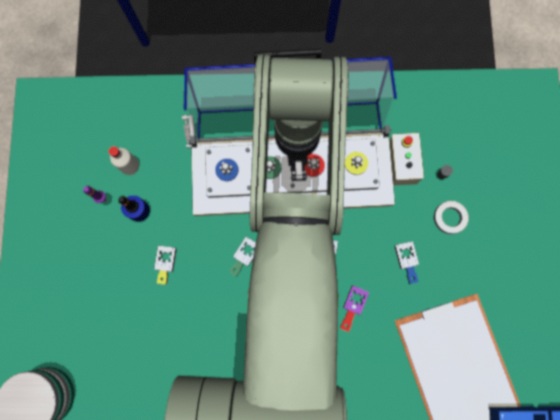

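The guard is open, with its handle now at the far side (top of the picture). Next I measure the shafts and levers with the wrist camera.

```bash
cat >> h.py <<'E'
def shafts(im,C):
    out={}
    for n in HUE:
        m=hmask(im,n,80,60); 
        for a,c,b in sorted(blobs(m,300),key=lambda t:-t[0])[:6]:
            p=ray(C,c,66)
            if 600<p[0]<730 and abs(p[1])<260 and max(b[2:])<1.7*min(b[2:]):
                mm=np.zeros_like(m); mm[b[1]:b[1]+b[3],b[0]:b[0]+b[2]]=m[b[1]:b[1]+b[3],b[0]:b[0]+b[2]]
                cs=np.vstack(cv2.findContours(mm,0,1)[0]); e=cv2.fitEllipse(cv2.convexHull(cs))
                P=ray(C,e[0],66); out[n]=P
                print(n,a,np.round(e[0],1),np.round(e[1],1),P.round(1)); break
    return out
E
python3 - <<'E'
from h import *
s=status.get_state(); im=vision.capture('wrist'); cv2.imwrite('pics/w3.png',im); C=cam('wrist',s)
shafts(im,C)
print('top'); shafts(cv2.imread('pics/t2.png'),cam('top'))
E
```

```text
red 1140 [339.9 192.5] [42.6 44.1] [663.9 -69.5  66. ]
yellow 666 [336.1 266.4] [38.1 40.8] [ 668. -179.   66.]
green 1270 [344.1 108.2] [45.3 47.7] [659.7  40.1  66. ]
blue 1258 [348.9  11.7] [49.9 55.8] [655.5 148.9  66. ]
top
yellow 311 [355.9 162.6] [21.8 22.9] [ 671.4 -177.1   66. ]
```

View pics/w3.png

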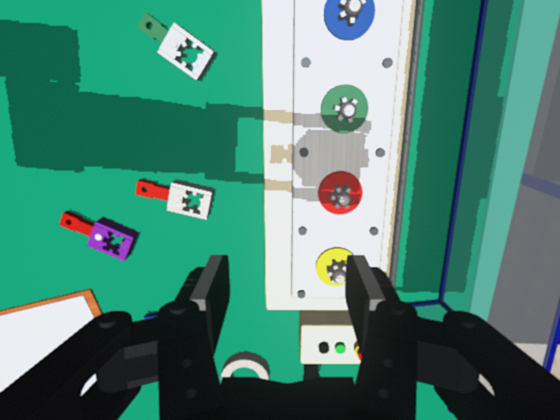

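```bash
cat >> h.py <<'E'
def hubs(im,C,vmin=150,smax=60,zt=24):
    h=cv2.cvtColor(im,cv2.COLOR_BGR2HSV); m=((h[...,1]<smax)&(h[...,2]>vmin)).astype(np.uint8); out=[]
    for c in cv2.findContours(m,0,cv2.CHAIN_APPROX_NONE)[0]:
        if len(c)<40: continue
        w=np.array([ray(C,p,zt)[:2] for p in c[:,0]]).astype(np.float32); r=cv2.minAreaRect(w); b=sorted(r[1])
        if not(36<b[0]<54 and 50<b[1]<72): continue
        P=cv2.boxPoints(r); e=max((P[1]-P[0],P[2]-P[1]),key=np.linalg.norm); e=e*np.sign(e[0])
        f=np.degrees(np.arctan2(e[1],e[0])); u=e/np.linalg.norm(e); o=np.array(r[0])+6*u
        print("hub size",np.round(b,1),"centre",np.round(r[0],1),"phi %.1f"%f,"origin",o.round(1),"px",c.mean((0,1)).round()); out.append((o,f))
    return out
E
python3 - <<'E'
from h import *
import json
im=cv2.imread('pics/w3.png'); s=status.get_state(); C=cam('wrist',s); hubs(im,C)
print('top');hubs(cv2.imread('pics/top0.png'),cam('top'),120,70)
goto(447,-98,250,192)
E
```

```text
hub size [44.5 61.1] centre [ 449.7 -103.2] phi -11.7 origin [ 455.6 -104.4] px [189. 201.]
hub size [44.7 60.9] centre [452.4 101.2] phi -32.9 origin [457.4  97.9] px [185.  51.]
top
hub size [47.  62.7] centre [437.4 313.6] phi -7.6 origin [443.3 312.8] px [165. 258.]
hub size [46.8 63.3] centre [ 440.6 -302.3] phi 12.0 origin [ 446.5 -301.1] px [407. 255.]
hub size [46.8 63.9] centre [453.6 103.9] phi -32.7 origin [458.7 100.7] px [246. 251.]
hub size [52.1 60.9] centre [709.5 442.1] phi 44.9 origin [713.8 446.4] px [119. 156.]
t 6.8 turn [ 6.000e-02  4.000e-02 -9.949e+01] shift [ 0.1583 -0.0465  0.1408] force [ 0.8 -0.1  0.5] open 50.2 pos [592.2 -19.6 390.8]
```

```bash
python3 -m inch '[[0,0,0,0,0,-9.5],[0,0,0,0,0,-9.5],[0,0,0,0,0,-9.5],[0,0,0,0,0,-9.5],[0,0,0,0,0,-9.5],[0,0,0,0,0,-9.5],[0,0,0,0,0,-9.5],[0,0,0,0,0,-9.2],[0,0,0,0,0,0]]' 0.07 60
python3 - <<'E'
from h import *
goto(455.6,-104.4,150,168.3)
E
```

```text
t: 7.98
eef_pos: [593.1, -19.8, 389.6]
tcp_rot: [[-0.978, 0.206, -0.001], [0.206, 0.978, 0.0], [0.001, 0.0, -1.0]]
wrist_force: [-0.1, -0.0, -0.3]
opening: 69.7
t 8.0 turn [ 0.   -0.04 -0.21] shift [ 0.1175 -0.1107  0.2396] force [-0.1 -0.  -0.3] open 69.7 pos [593.1 -19.8 389.6]
```

```bash
python3 -m inch '[[0.0196,-0.0185,0.04,0,0,0],[0.0196,-0.0185,0.04,0,0,0],[0.0196,-0.0185,0.04,0,0,0],[0.0196,-0.0185,0.04,0,0,0],[0.0196,-0.0185,0.04,0,0,0],[0.0196,-0.0185,0.04,0,0,0],[0,0,0,0,0,0],[0,0,0,0,0,0]]'
python3 - <<'E'
from h import *
s=status.get_state(); im=vision.capture('wrist'); cv2.imwrite('pics/w4.png',im)
for o,f in hubs(im,cam('wrist',s)): goto(o[0],o[1],6,f+180)
E
```

```text
t: 8.98
eef_pos: [456.4, -104.9, 151.5]
tcp_rot: [[-0.979, 0.206, 0.003], [0.206, 0.979, -0.001], [-0.003, 0.0, -1.0]]
wrist_force: [0.3, -0.3, 0.2]
opening: 70.0
hub size [44.  60.2] centre [ 437.9 -305.1] phi 12.1 origin [ 443.8 -303.8] px [ 37. 221.]
hub size [44.  58.5] centre [ 448.  -103.2] phi -11.9 origin [ 453.8 -104.5] px [287. 180.]
t 9.0 turn [ -0.05   0.25 -24.  ] shift [ 0.0545 -0.1919  0.1459] force [0.3 0.1 0.1] open 69.8 pos [ 456.7 -104.8  151.9]
t 9.0 turn [0.   0.26 0.02] shift [ 0.0029 -0.0003  0.1459] force [0.3 0.1 0.1] open 69.8 pos [ 456.7 -104.8  151.9]
```

```bash
python3 -m inch '[[0.003,0,0.05,0,0,0],[0,0,0.05,0,0,0],[0,0,0.034,0,0,0],[0,0,0.012,0,0,0],[0,0,0,0,0,0]]' 0.07 60
python3 -m inch '[[0,0,0,0,0,0],[0,0,0,0,0,0],[0,0,0,0,0,0],[0,0,0,0,0,0]]' 0.02 60
python3 -m inch '[[0,0,-0.04,0,0,0],[0,0,-0.05,0,0,0],[0,0,-0.05,0,0,0],[0,0,-0.04,0,0,0],[0,0,0,0,0,0],[0,0,0,0,0,0]]'
python3 - <<'E'
from h import *
s=status.get_state(); im=vision.capture('wrist'); cv2.imwrite('pics/w5.png',im)
goto(664,-69.5,190,182.2)
E
```

```text
t: 9.65
eef_pos: [452.5, -104.0, 4.7]
tcp_rot: [[-0.979, 0.205, 0.001], [0.205, 0.979, -0.0], [-0.001, -0.0, -1.0]]
wrist_force: [0.4, 0.7, 0.2]
opening: 70.3
t: 10.15
eef_pos: [452.6, -104.3, 6.0]
tcp_rot: [[-0.979, 0.205, 0.004], [0.205, 0.979, -0.001], [-0.004, -0.0, -1.0]]
wrist_force: [-0.1, 1.0, 4.8]
opening: 42.6
t: 10.9
eef_pos: [450.1, -103.8, 183.5]
tcp_rot: [[-0.979, 0.205, -0.001], [0.205, 0.979, 0.0], [0.001, 0.0, -1.0]]
wrist_force: [0.1, 0.5, -3.7]
opening: 42.5
t 10.9 turn [  0.02  -0.17 -14.02] shift [-0.2153  0.026  -0.0071] force [-1.  -0.2 -2.9] open 42.5 pos [ 449.8 -103.7  182.9]
```

View pics/w5.png

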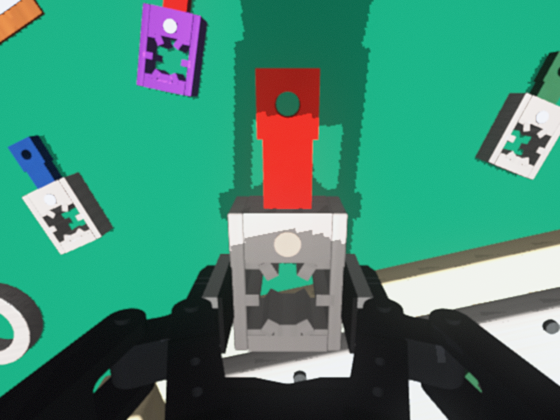

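The red lever is held level. The hub top spans columns 229–347, its front edge is at row 212, and the pad is at (287.5,244.5). I'll work out its origin in the tool frame.

```bash
cat >> h.py <<'E'
def toolcam(): return cam('wrist',{"tcp_rot":np.eye(3),"eef_pos":np.zeros(3)})
E
python3 - <<'E'
from h import *
C=toolcam()
for n,p in dict(pad=(287.5,244.5),front=(288,212),L=(229,212),R=(347,212)).items(): print(n,ray(C,p,-18).round(1))
print([proj(C,(x,0,-18)).round(1) for x in (36,24,0,-24)])
E
```

```text
pad [ 21.    0.1 -18. ]
front [ 33.8   0.3 -18. ]
L [ 33.8 -21.2 -18. ]
R [ 33.8  21.7 -18. ]
[array([287.2, 206.1]), array([287.2, 237. ]), array([287.2, 294.1]), array([287.2, 345.9])]
```

```bash
python3 -m inch '[[0,0,-0.03,0,0,-7],[0,0,-0.02,0,0,-7],[0,0,0,0,0,0]]'
python3 - <<'E'
from h import *
goto(695,-15,230,182.2)
E
```

```text
t: 11.32
eef_pos: [451.2, -104.0, 233.8]
tcp_rot: [[-0.999, -0.037, 0.0], [-0.037, 0.999, -0.0], [-0.0, -0.0, -1.0]]
wrist_force: [-0.5, 0.0, -2.8]
opening: 42.4
t 11.3 turn [-0.   0.  -0.1] shift [-0.247   0.0796  0.0038] force [-0.5  0.  -2.8] open 42.4 pos [ 451.2 -104.   233.8]
```

```bash
python3 -m inch '[[-0.05,0.016,0,0,0,0],[-0.05,0.016,0,0,0,0],[-0.05,0.016,0,0,0,0],[-0.05,0.016,0,0,0,0],[-0.047,0.016,0.003,0,0,0],[0,0,0,0,0,0],[0,0,0,0,0,0],[0,0,0,0,0,0]]'
python3 - <<'E'
from h import *
s=status.get_state(); im=vision.capture('wrist'); cv2.imwrite('pics/w6.png',im)
goto(695,-15,230,182.2); C=cam('wrist',s); shafts(im,C)
print({n:proj(C,p).round() for n,p in dict(r=(664,-69.5,66),g=(659.7,40,66)).items()})
E
```

```text
t: 12.32
eef_pos: [693.6, -15.2, 230.7]
tcp_rot: [[-0.999, -0.037, -0.002], [-0.037, 0.999, -0.0], [0.002, -0.0, -1.0]]
wrist_force: [-0.1, -0.2, -2.8]
opening: 42.7
t 12.4 turn [-0.01 -0.03 -0.09] shift [-0.0012  0.0002  0.0013] force [-0.2  0.  -2.4] open 42.6 pos [693.8 -15.2 231.3]
red 10492 [268.1 136.4] [151.1 162. ] [653.5 -32.7  66. ]
yellow 2797 [ 94.9 146.5] [66.1 76.2] [ 667.5 -179.5   66. ]
green 2673 [352.5 146.1] [67.3 70.1] [659.1  39.1  66. ]
blue 2704 [481.2 145.9] [65.6 75.9] [654.8 148.3  66. ]
{'r': array([225., 147.]), 'g': array([353., 147.])}
```

View pics/w6.png

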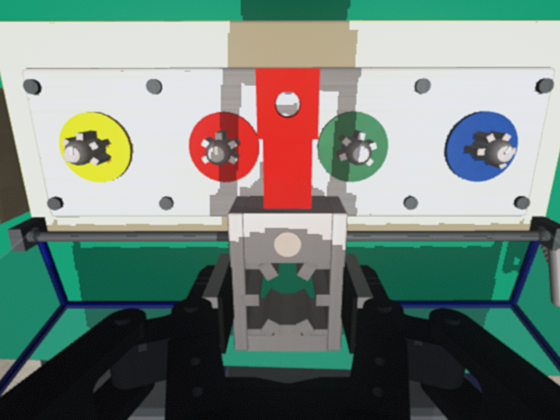

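The shafts agree between the two camera yaws to better than 1 mm, and the stand yaw is 2.2°. I'll move the red lever over its shaft.

```bash
python3 -m inch '[[0.0086,-0.0136,0.015,0,0,0],[0.0086,-0.0136,0.025,0,0,0],[0.0086,-0.0136,0.025,0,0,0],[0.0086,-0.0136,0.025,0,0,0],[0,0,0.011,0,0,0],[0,0,0,0,0,0],[0,0,0,0,0,0],[0,0,0,0,0,0]]'
python3 - <<'E'
from h import *
goto(661.6,-70,130,182.2)
cv2.imwrite('pics/s6.png',vision.capture('side')[130:290,170:330]);
E
```

```text
t: 13.38
eef_pos: [663.4, -69.9, 131.4]
tcp_rot: [[-0.999, -0.039, 0.002], [-0.039, 0.999, -0.0], [-0.002, -0.0, -1.0]]
wrist_force: [-0.0, -0.4, -2.2]
opening: 42.5
t 13.4 turn [-0.02  0.13  0.01] shift [ 0.0018 -0.      0.0014] force [-0.  -0.4 -2.2] open 42.5 pos [663.4 -69.9 131.4]
```

```bash
python3 -m inch '[[0.0018,0,0.012,0,0,0],[0,0,0.014,0,0,0],[0,0,0.006,0,0,0],[0,0,0,0,0,0],[0,0,0,0,0,0]]'
python3 - <<'E'
from h import *
goto(661.6,-70,72,182.2)
E
```

```text
t: 14.05
eef_pos: [660.7, -70.4, 98.2]
tcp_rot: [[-0.999, -0.038, -0.0], [-0.038, 0.999, -0.0], [0.0, -0.0, -1.0]]
wrist_force: [-0.4, 0.2, -2.3]
opening: 42.8
t 14.1 turn [-0.   -0.03 -0.02] shift [-0.001   0.0004  0.0262] force [-0.4  0.2 -2.3] open 42.8 pos [660.7 -70.4  98.2]
```

```bash
python3 -m inch '[[-0.0007,0.0003,0.003,0,0,0],[0,0,0.004,0,0,0],[0,0,0.003,0,0,0],[0,0,0,0,0,0]]'
python3 - <<'E'
from h import *
goto(661.6,-70,72,182.2)
E
```

```text
t: 14.55
eef_pos: [661.3, -70.1, 87.8]
tcp_rot: [[-0.999, -0.038, -0.0], [-0.038, 0.999, -0.0], [0.0, -0.0, -1.0]]
wrist_force: [-0.4, -0.3, -2.8]
opening: 42.7
t 14.6 turn [-0.01 -0.02 -0.02] shift [-0.0003  0.0001  0.0158] force [-0.4 -0.3 -2.8] open 42.7 pos [661.3 -70.1  87.8]
```

```bash
python3 -m inch '[[0,0,0.006,0,0,0],[0,0,0.006,0,0,0],[0,0,0.003,0,0,0],[0,0,0.001,0,0,0],[0,0,0.001,0,0,0],[0,0,0,0,0,0]]'
python3 - <<'E'
from h import *
goto(661.6,-70,72,182.2)
E
```

```text
t: 15.3
eef_pos: [661.4, -70.1, 72.0]
tcp_rot: [[-0.999, -0.038, 0.0], [-0.038, 0.999, -0.0], [-0.0, -0.0, -1.0]]
wrist_force: [-2.0, -0.6, 4.1]
opening: 42.6
t 15.3 turn [-0.01  0.02 -0.02] shift [-0.0002  0.0001  0.    ] force [-2.  -0.6  4.1] open 42.6 pos [661.4 -70.1  72. ]
```

```bash
python3 -m inch '[[0,0,0,0,0,0],[0,0,0,0,0,0],[0,0,-0.02,0,0,0],[0,0,-0.05,0,0,0],[0,0,-0.05,0,0,8.8],[0,0,0,0,0,8.8],[0,0,0,0,0,8.8],[0,0,0,0,0,8.8],[0,0,0,0,0,0]]' 0.065 60
python3 - <<'E'
from h import *
s=status.get_state(); im=vision.capture('wrist'); cv2.imwrite('pics/w7.png',im)
goto(457.4,97.9,150,147.1)
E
```

```text
t: 16.42
eef_pos: [661.4, -70.0, 191.0]
tcp_rot: [[-0.839, 0.543, -0.0], [0.543, 0.839, 0.0], [0.0, -0.0, -1.0]]
wrist_force: [1.1, -0.2, 0.5]
opening: 65.0
t 16.5 turn [-0.   -0.    0.03] shift [0.2625 0.0302 0.041 ] force [ 0.8  0.4 -0.1] open 65.1 pos [661.5 -70.  191. ]
```

View pics/w7.png

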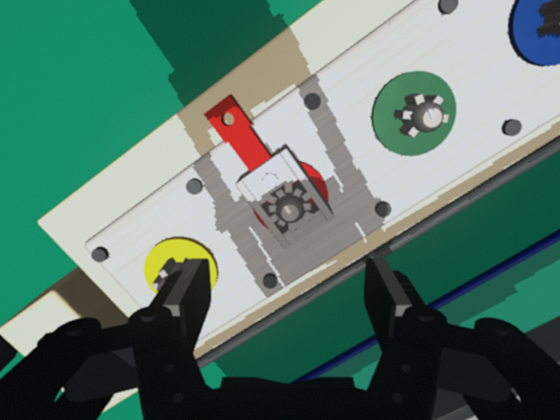

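Red is seated on the red shaft, with its splines visible through the hub at (290,205). Green is next.

```bash
python3 -m inch '[[0.0525,0.006,0.0082,0,0,0],[0.0525,0.006,0.0082,0,0,0],[0.0525,0.006,0.0082,0,0,0],[0.0525,0.006,0.0082,0,0,0],[0.0525,0.006,0.0082,0,0,0],[0,0,0,0,0,0],[0,0,0,0,0,0],[0,0,0,0,0,0]]' 0.07 60
python3 - <<'E'
from h import *
s=status.get_state(); im=vision.capture('wrist'); cv2.imwrite('pics/w8.png',im)
for o,f in hubs(im,cam('wrist',s)): goto(o[0],o[1],6,f+180)
E
```

```text
t: 17.48
eef_pos: [459.0, 97.7, 150.5]
tcp_rot: [[-0.838, 0.545, 0.001], [0.545, 0.838, 0.0], [-0.001, 0.001, -1.0]]
wrist_force: [-1.9, -1.2, -0.1]
opening: 70.0
hub size [37.1 57.8] centre [640.3  66.7] phi -87.8 origin [640.5  60.7] px [363. 369.]
hub size [44.  59.8] centre [454.2  66.1] phi -20.0 origin [459.8  64. ] px [251. 213.]
t 17.5 turn [5.000e-02 3.000e-02 5.479e+01] shift [-0.0438  0.1801  0.1444] force [-0.2 -0.   0.3] open 69.7 pos [458.9  97.6 150.4]
t 17.5 turn [  0.02   0.05 -13.05] shift [-0.0124 -0.0312  0.1444] force [-0.2 -0.   0.3] open 69.7 pos [458.9  97.6 150.4]
```

Green was knocked to (460,64), φ −20°. I'm adjusting for that.

```bash
python3 -m inch '[[0,0,0,0,0,-6.5],[0,0,0,0,0,-6.5],[-0.0134,-0.0312,0.04,0,0,0],[0,0,0.03,0,0,0],[0,0,0,0,0,0],[0,0,0,0,0,0]]' 0.07 60
python3 - <<'E'
from h import *
s=status.get_state(); im=vision.capture('wrist'); cv2.imwrite('pics/w9.png',im)
goto(460.7,63.7,6,160)
for o,f in hubs(im,cam('wrist',s)): goto(o[0],o[1],6,f+180)
E
```

```text
t: 18.27
eef_pos: [460.8, 64.1, 81.0]
tcp_rot: [[-0.939, 0.343, 0.002], [0.343, 0.939, 0.0], [-0.002, 0.001, -1.0]]
wrist_force: [-0.1, 0.0, -0.0]
opening: 70.2
t 18.3 turn [ 0.06  0.14 -0.02] shift [ 0.     -0.0007  0.0754] force [-0.   0.1  0.3] open 69.9 pos [460.9  64.3  81.4]
hub size [46.4 65.9] centre [574.  175.8] phi 87.6 origin [574.3 181.8] px [517. 314.]
hub size [44.  59.7] centre [454.4  66. ] phi -20.0 origin [460.  64.] px [287. 213.]
t 18.3 turn [-9.000e-02  1.500e-01 -1.076e+02] shift [-0.1221 -0.1083  0.0754] force [-0.   0.1  0.3] open 69.9 pos [460.9  64.3  81.4]
t 18.3 turn [ 0.06  0.14 -0.  ] shift [ 0.0007 -0.0006  0.0754] force [-0.   0.1  0.3] open 69.9 pos [460.9  64.3  81.4]
```

```bash
python3 -m inch '[[0,0,0.04,0,0,0],[0,0,0.028,0,0,0],[0,0,0.007,0,0,0],[0,0,0,0,0,0],[0,0,0,0,0,0]]' 0.07 60
python3 -m inch '[[0,0,0,0,0,0],[0,0,0,0,0,0],[0,0,0,0,0,0],[0,0,0,0,0,0]]' 0.02 60
python3 -m inch '[[0,0,-0.04,0,0,0],[0,0,-0.05,0,0,-5.6],[0,0,-0.05,0,0,-5.6],[0,0,0,0,0,-5.5],[0,0,0,0,0,-5.5],[0,0,0,0,0,0],[0,0,0,0,0,0]]'
python3 - <<'E'
from h import *
s=status.get_state(); im=vision.capture('wrist'); cv2.imwrite('pics/w10.png',im)
goto(657.2,39.4,130,182.2)
# held pad: bright low-sat disc near (287,244); front edge of hub along col 260
h=cv2.cvtColor(im,cv2.COLOR_BGR2HSV); g=cv2.cvtColor(im,cv2.COLOR_BGR2GRAY)
r=cv2.imread('pics/w5.png'); gr=cv2.cvtColor(r,cv2.COLOR_BGR2GRAY)
for n,q in(('red',gr),('now',g)):
    d=cv2.Sobel(q,cv2.CV_32F,0,1)[190:235,240:262].mean(1); print(n,np.argmax(np.abs(d))+190)
    print(cv2.HoughCircles(cv2.medianBlur(q,3)[225:265,262:312],cv2.HOUGH_GRADIENT,1,30,param1=60,param2=10,minRadius=10,maxRadius=17))
E
```

```text
t: 18.95
eef_pos: [460.7, 64.4, 6.4]
tcp_rot: [[-0.94, 0.342, 0.003], [0.342, 0.94, 0.0], [-0.003, 0.001, -1.0]]
wrist_force: [-0.8, -0.0, -0.8]
opening: 69.8
t: 19.45
eef_pos: [460.2, 64.3, 6.2]
tcp_rot: [[-0.94, 0.342, 0.002], [0.342, 0.94, 0.0], [-0.002, 0.001, -1.0]]
wrist_force: [-2.1, 0.2, 6.6]
opening: 42.8
t: 20.32
eef_pos: [459.2, 64.2, 144.9]
tcp_rot: [[-0.999, -0.037, -0.001], [-0.037, 0.999, -0.0], [0.001, -0.0, -1.0]]
wrist_force: [-1.2, -0.1, -3.9]
opening: 43.0
t 20.4 turn [-0.01 -0.04 -0.08] shift [-0.1968 -0.0323  0.0149] force [ 0.  -0.3 -3.5] open 42.5 pos [459.3  64.2 144.9]
red 213
[[[25.5 18.5 13. ]]]
now 207
[[[24.5 13.5 13. ]]]
```

```bash
python3 -m inch '[[-0.045,-0.008,0,0,0,0],[-0.045,-0.008,0,0,0,0],[-0.045,-0.008,0,0,0,0],[-0.045,-0.0083,0,0,0,0],[-0.019,0,0.012,0,0,0],[0,0,0,0,0,0],[0,0,0,0,0,0],[0,0,0,0,0,0]]'
python3 - <<'E'
from h import *
goto(659.4,39.4,98,182.2)
E
```

```text
t: 21.38
eef_pos: [659.0, 39.6, 133.7]
tcp_rot: [[-0.999, -0.038, 0.0], [-0.038, 0.999, -0.0], [-0.0, -0.0, -1.0]]
wrist_force: [0.8, -0.4, -2.4]
opening: 43.0
t 21.4 turn [-0.    0.   -0.02] shift [-0.0004 -0.0002  0.0357] force [ 0.8 -0.4 -2.4] open 43.0 pos [659.   39.6 133.7]
```

```bash
python3 -m inch '[[-0.0004,0,0.015,0,0,0],[0,0,0.014,0,0,0],[0,0,0.006,0,0,0],[0,0,0,0,0,0],[0,0,0,0,0,0]]'
python3 -m inch '[[0,0,0.003,0,0,0],[0,0,0.004,0,0,0],[0,0,0.003,0,0,0],[0,0,0,0,0,0]]'
python3 - <<'E'
from h import *
goto(659.4,39.4,72,182.2)
E
```

```text
t: 22.0
eef_pos: [660.4, 39.5, 98.5]
tcp_rot: [[-0.999, -0.038, 0.001], [-0.038, 0.999, -0.0], [-0.001, -0.0, -1.0]]
wrist_force: [-0.9, 0.1, -2.2]
opening: 42.6
t: 22.5
eef_pos: [661.1, 39.6, 92.9]
tcp_rot: [[-0.999, -0.038, 0.004], [-0.038, 0.999, -0.0], [-0.004, -0.0, -1.0]]
wrist_force: [-5.5, 1.0, 17.0]
opening: 42.7
t 22.5 turn [-0.01  0.26 -0.02] shift [ 0.0017 -0.0001  0.0209] force [-5.5  1.  17. ] open 42.7 pos [661.1  39.6  92.9]
```

```bash
python3 -m inch '[[0,0,-0.005,0,0,0],[0.0015,0,-0.001,0,0,0],[0,0,0,0,0,0],[0,0,0,0,0,0]]'
python3 - <<'E'
from h import *
goto(659.4,39.4,72,182.2)
E
```

```text
t: 23.0
eef_pos: [658.6, 39.4, 94.2]
tcp_rot: [[-0.999, -0.038, -0.0], [-0.038, 0.999, -0.0], [0.0, -0.0, -1.0]]
wrist_force: [-0.3, -0.5, 0.6]
opening: 42.3
t 23.0 turn [-0.01 -0.01 -0.02] shift [-0.0008 -0.0001  0.0222] force [-0.3 -0.5  0.6] open 42.3 pos [658.6  39.4  94.2]
```

```bash
python3 -m inch '[[-0.0005,0,0.003,0,0,0],[0,0,0.003,0,0,0],[0,0,0.003,0,0,0],[0,0,0,0,0,0]]'
python3 - <<'E'
from h import *
goto(659.4,39.4,72,182.2)
E
```

```text
t: 23.5
eef_pos: [660.0, 39.7, 87.7]
tcp_rot: [[-0.999, -0.036, 0.003], [-0.036, 0.999, 0.001], [-0.003, 0.001, -1.0]]
wrist_force: [-1.3, -0.1, 10.2]
opening: 42.2
t 23.5 turn [ 0.04  0.19 -0.16] shift [ 0.0006 -0.0002  0.0157] force [-1.3 -0.1 10.2] open 42.2 pos [660.   39.7  87.7]
```

```bash
python3 -m inch '[[0.0008,0,0,0,0,0],[0,0,0.003,0,0,0],[0,0,0.003,0,0,0],[0,0,0,0,0,0]]'
python3 - <<'E'
from h import *
goto(659.4,39.4,72,182.2)
im=vision.capture('side'); cv2.imwrite('pics/s11.png',cv2.resize(im[150:290,170:330],None,fx=4,fy=4,interpolation=2))
E
```

```text
t: 24.0
eef_pos: [660.1, 39.6, 85.3]
tcp_rot: [[-0.999, -0.035, 0.007], [-0.035, 0.999, 0.001], [-0.007, 0.001, -1.0]]
wrist_force: [-6.8, -0.2, 26.9]
opening: 42.6
t 24.0 turn [ 0.05  0.38 -0.21] shift [ 0.0007 -0.0002  0.0133] force [-6.8 -0.2 26.9] open 42.6 pos [660.1  39.6  85.3]
```

```bash
python3 -m inch '[[0,0,-0.005,0,0,0],[0,0,0,0,0,0]]'
python3 - <<'E'
from h import *
cv2.imwrite('pics/w11.png',vision.capture('wrist')); goto(659.4,39.4,72,182.2); print(status.get_state()['ft_torque'])
E
```

```text
t: 24.3
eef_pos: [659.9, 39.6, 85.5]
tcp_rot: [[-0.999, -0.036, 0.004], [-0.036, 0.999, 0.001], [-0.004, 0.001, -1.0]]
wrist_force: [1.5, 0.3, 6.2]
opening: 42.7
t 24.4 turn [ 0.04  0.23 -0.12] shift [ 0.0005 -0.0002  0.0135] force [1.3 0.8 5.8] open 42.7 pos [659.9  39.6  85.5]
[ 0.06834341 -0.33674328 -0.92249917]
```

View pics/w11.png

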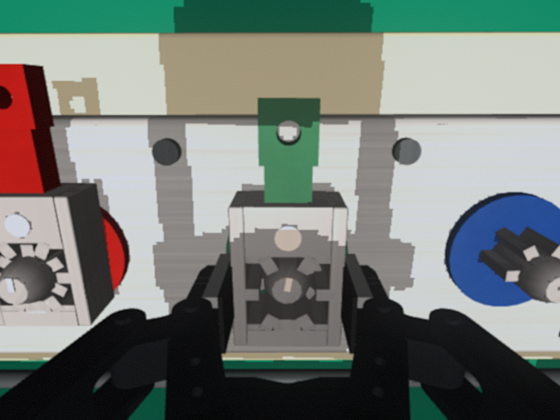

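```bash
python3 -m inch '[[0.0004,0,0,0,0,1.0],[0,0,0,0,0,0]]'
python3 - <<'E'
from h import *
goto(659.4,39.4,72,182.2); print(status.get_state()['ft_torque'])
E
python3 -m inch '[[0,0,0,0,0,1.0],[0,0,0.003,0,0,0],[0,0,0,0,0,0]]'
python3 - <<'E'
from h import *
goto(659.4,39.4,72,182.2); print(status.get_state()['ft_torque'])
E
```

```text
t: 24.6
eef_pos: [659.9, 39.6, 85.5]
tcp_rot: [[-1.0, -0.02, 0.005], [-0.02, 1.0, 0.0], [-0.005, 0.0, -1.0]]
wrist_force: [3.4, 0.5, 5.1]
opening: 42.5
t 24.6 turn [ 0.01  0.28 -1.05] shift [ 0.0005 -0.0002  0.0135] force [3.4 0.5 5.1] open 42.5 pos [659.9  39.6  85.5]
[ 0.08199914 -0.43916732 -0.61081043]
t: 24.98
eef_pos: [659.9, 39.5, 83.1]
tcp_rot: [[-1.0, -0.003, 0.005], [-0.003, 1.0, 0.0], [-0.005, 0.0, -1.0]]
wrist_force: [1.2, 0.2, 9.0]
opening: 42.9
t 25.0 turn [-0.    0.29 -2.01] shift [ 0.0005 -0.0001  0.0111] force [1.2 0.2 9. ] open 42.9 pos [659.9  39.5  83.1]
[ 0.02043001 -0.29937397 -0.39609914]
```

```bash
python3 -m inch '[[0,0,0,0,0,1.0],[0,0,0.004,0,0,0],[0,0,0.004,0,0,0],[0,0,0,0,0,0]]'
python3 - <<'E'
from h import *
goto(659.4,39.4,72,182.2); print(status.get_state()['ft_torque'])
E
```

```text
t: 25.48
eef_pos: [659.9, 39.5, 74.4]
tcp_rot: [[-1.0, 0.014, 0.005], [0.014, 1.0, -0.0], [-0.005, -0.0, -1.0]]
wrist_force: [2.6, -0.6, 7.4]
opening: 42.7
t 25.5 turn [-0.01  0.27 -2.98] shift [ 0.0005 -0.0001  0.0024] force [ 2.6 -0.6  7.4] open 42.7 pos [659.9  39.5  74.4]
[ 0.01615642 -0.40959305 -0.2999853 ]
```

Sliding on now; pressing down to the seat.

```bash
python3 -m inch '[[0,0,0.002,0,0,0],[0,0,0.002,0,0,0],[0,0,0.0015,0,0,0],[0,0,0,0,0,0]]'
python3 - <<'E'
from h import *
goto(659.4,39.4,72,182.2); print(status.get_state()['ft_torque'])
E
```

```text
t: 25.98
eef_pos: [660.0, 39.5, 72.2]
tcp_rot: [[-1.0, 0.014, 0.006], [0.014, 1.0, 0.0], [-0.006, 0.0, -1.0]]
wrist_force: [-1.7, 0.5, 22.2]
opening: 42.3
t 26.0 turn [-0.    0.36 -2.99] shift [ 0.0006 -0.0001  0.0002] force [-1.7  0.5 22.2] open 42.3 pos [660.   39.5  72.2]
[ 0.02180363  0.5377015  -0.3683082 ]
```

```bash
python3 -m inch '[[0,0,-0.001,0,0,0],[0,0,0,0,0,0],[0,0,-0.02,0,0,0],[0,0,-0.05,0,0,0],[0,0,-0.05,0,0,6.8],[0,0,0,0,0,0],[0,0,0,0,0,0]]' 0.065 60
python3 - <<'E'
from h import *
s=status.get_state(); cv2.imwrite('pics/w12.png',vision.capture('wrist')); goto(442,310,150,172.4)
C=cam('wrist',s); S={'red':(663.6,-69.9),'green':(659.4,39.6)}; u=np.array([-.9993,-.0386])
for n,(x,y) in S.items(): print(n,'pad expected',proj(C,(x+24*u[0],y+24*u[1],90)).round(1),'bar end', proj(C,(x+74*u[0],y+74*u[1],84)).round(1))
E
```

```text
t: 26.85
eef_pos: [657.0, 39.4, 187.2]
tcp_rot: [[-0.991, 0.132, -0.003], [0.132, 0.991, -0.0], [0.003, -0.001, -1.0]]
wrist_force: [-0.9, -0.2, 0.1]
opening: 65.3
t 26.9 turn [-0.05 -0.23  0.02] shift [0.2486 0.2398 0.0365] force [-0.8 -0.2 -0.1] open 65.3 pos [656.7  39.4 186.5]
red pad expected [126.6 202.6] bar end [108.4 129.7]
green pad expected [282.  176.5] bar end [268.9 101. ]
```

View pics/w12.png

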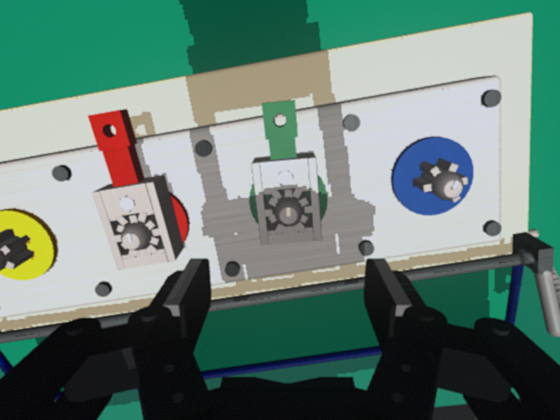

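Green is on but turned about −3°, so the shafts may each have their own yaw. I'll check the white lines.

Run:
```python
from h import *
a=cv2.imread('pics/w6.png'); b=cv2.imread('pics/w12.png'); c=cv2.imread('pics/w11.png')
T=lambda im,x,y,r=25:cv2.resize(im[y-r:y+r,x-r:x+r],(260,260),interpolation=cv2.INTER_CUBIC)
cv2.imwrite('pics/lines.png',np.vstack([np.hstack([T(a,80,150),T(a,218,152),T(a,361,152)]),np.hstack([T(a,498,152),T(b,449,186),T(c,290,285)])]))
```

```text
(no output)
```

View pics/lines.png

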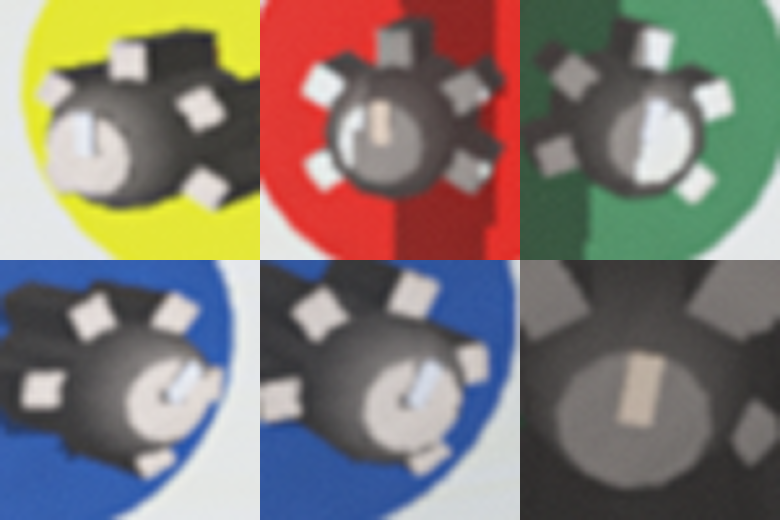

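Each shaft does have its own yaw: yellow slightly left, red about 0, green right, and blue about 35° right. I'll fit them from the visible tooth tops.

Run:
```python
from h import *
from scipy.optimize import least_squares
def mk(pos,yaw):
    a=np.radians(yaw); return cam('wrist',{"tcp_rot":np.array([[np.cos(a),np.sin(a),0],[np.sin(a),-np.cos(a),0],[0,0,-1]]),"eef_pos":np.array(pos)})
C6=mk((693.7,-15.2,231),182.1); C12=mk((656.9,39.4,186.9),172.4)
D=dict(yellow=(C6,(55,125),(0,0),[(128,60),(55,88),(202,108),(207,188)],(668,-179.5)),
 red=(C6,(193,127),(260,0),[(395,47),(323,87),(465,92),(323,170),(470,170)],(663.6,-70)),
 green=(C6,(336,127),(520,0),[(655,48),(575,75),(713,100),(555,155),(695,183)],(659.4,39.6)),
 blue6=(C6,(473,127),(0,260),[(92,315),(178,312),(43,388),(155,463)],(655.2,148.6)),
 blue12=(C12,(424,161),(260,260),[(320,313),(412,295),(473,362),(428,457),(280,398)],(655.2,148.6)))
A=np.radians([60,120,180,240,300])
for n,(C,o,t,pts,c) in D.items():
    W=np.array([ray(C,(o[0]+(x-t[0])/5.2,o[1]+(y-t[1])/5.2),88)[:2] for x,y in pts])
    best=None
    for g in np.radians(range(-60,61,5)):
        def f(q):
            M=np.array([q[0]+12.7*np.cos(A+q[2]),q[1]+12.7*np.sin(A+q[2])]).T
            d=W[:,None]-M[None]; i=(d**2).sum(2).argmin(1); return d[range(len(W)),i].ravel()
        r=least_squares(f,[*c,g]); 
        if best is None or r.cost<best.cost-1e-9: best=r
    print(n,best.x[:2].round(1),'yaw %.1f'%np.degrees(best.x[2]),'cost',best.cost.round(2))
s=status.get_state(); goto(442,310,150,172.4,s)
```

```text
yellow [ 669.1 -180.3] yaw -64.6 cost 0.25
red [665.1 -70.3] yaw 0.7 cost 0.37
green [660.9  39.8] yaw -8.5 cost 0.16
blue6 [656.6 149.8] yaw -27.0 cost 0.4
blue12 [656.5 149.7] yaw -26.1 cost 0.67
t 26.9 turn [-0.05 -0.23  0.02] shift [0.2486 0.2398 0.0365] force [-0.8 -0.2 -0.1] open 65.3 pos [656.7  39.4 186.5]
```

```bash
python3 -m inch '[[0.0414,0.04,0.006,0,0,0],[0.0414,0.04,0.006,0,0,0],[0.0414,0.04,0.006,0,0,0],[0.0414,0.04,0.006,0,0,0],[0.0414,0.04,0.006,0,0,0],[0.0414,0.04,0.006,0,0,0],[0,0,0,0,0,0],[0,0,0,0,0,0],[0,0,0,0,0,0]]' 0.07 60
python3 - <<'E'
from h import *
s=status.get_state(); im=vision.capture('wrist'); cv2.imwrite('pics/w13.png',im)
for o,f in hubs(im,cam('wrist',s)): goto(o[0],o[1],6,f+180)
E
```

```text
t: 28.02
eef_pos: [444.1, 309.2, 152.2]
tcp_rot: [[-0.991, 0.134, -0.001], [0.134, 0.991, -0.001], [0.0, -0.001, -1.0]]
wrist_force: [0.3, 0.2, 0.6]
opening: 70.1
hub size [41.4 71.3] centre [586.1 219.9] phi 2.4 origin [592.1 220.1] px [212. 356.]
hub size [43.8 59.4] centre [435.1 311.2] phi -7.1 origin [441.  310.5] px [288. 181.]
t 28.1 turn [ -0.04  -0.02 -10.1 ] shift [-0.1441 -0.0951  0.1463] force [-0.2 -0.5 -0.5] open 70.1 pos [444.2 309.2 152.3]
t 28.1 turn [-0.04 -0.02 -0.64] shift [0.0033 0.0009 0.1463] force [-0.2 -0.5 -0.5] open 70.1 pos [444.2 309.2 152.3]
```

```bash
python3 -m inch '[[0.0023,0.0009,0.05,0,0,-0.6],[0,0,0.05,0,0,0],[0,0,0.036,0,0,0],[0,0,0.01,0,0,0],[0,0,0,0,0,0],[0,0,0,0,0,0]]' 0.07 60
python3 -m inch '[[0,0,0,0,0,0],[0,0,0,0,0,0],[0,0,0,0,0,0],[0,0,0,0,0,0]]' 0.02 60
python3 -m inch '[[0,0,-0.04,0,0,0],[0,0,-0.055,0,0,0],[0,0,-0.055,0,0,0],[0,0,-0.055,0,0,0],[0,0,-0.02,0,0,0],[0,0,0,0,0,-2.4]]'
python3 - <<'E'
from h import *
goto(694,-125,225,175.4)
E
```

```text
t: 28.82
eef_pos: [442.6, 312.0, 8.2]
tcp_rot: [[-0.992, 0.123, 0.003], [0.123, 0.992, 0.002], [-0.003, 0.002, -1.0]]
wrist_force: [0.4, 0.4, -0.1]
opening: 69.9
t: 29.32
eef_pos: [442.0, 311.9, 8.1]
tcp_rot: [[-0.993, 0.122, 0.002], [0.122, 0.993, 0.001], [-0.002, 0.001, -1.0]]
wrist_force: [0.2, -1.0, 6.2]
opening: 42.7
t: 30.08
eef_pos: [441.8, 311.9, 234.1]
tcp_rot: [[-0.997, 0.079, 0.004], [0.079, 0.997, 0.003], [-0.004, 0.003, -1.0]]
wrist_force: [-1.3, 0.0, -3.1]
opening: 42.7
t 30.1 turn [0.16 0.21 0.06] shift [-0.2864 -0.4153  0.0091] force [-1.3  0.  -3.1] open 42.7 pos [441.8 311.9 234.1]
```

```bash
python3 -m inch '[[-0.0318,-0.0461,0,0,0,0],[-0.0318,-0.0461,0,0,0,0],[-0.0318,-0.0461,0,0,0,0],[-0.0318,-0.0461,0,0,0,0],[-0.0318,-0.0461,0,0,0,0],[-0.0318,-0.0461,0,0,0,0],[-0.0318,-0.0461,0,0,0,0],[-0.0318,-0.0461,0,0,0,0],[-0.0318,-0.0461,0,0,0,0],[0,0,0.009,0,0,0],[0,0,0,0,0,0],[0,0,0,0,0,0]]'
python3 - <<'E'
from h import *
s=status.get_state(); im=vision.capture('wrist'); cv2.imwrite('pics/w14.png',im); C=cam('wrist',s)
np.savez('pics/w14.npz',R=s['tcp_rot'],p=s['eef_pos']); goto(694,-125,225,175.4)
shafts(im,C); x,y=proj(C,(668,-179.5,90)).astype(int); print(x,y)
cr=im[y-50:y+50,x-50:x+50]; cv2.imwrite('pics/y14.png',np.hstack([cv2.resize(cr,(400,400),interpolation=2),cv2.resize(im[180:360,200:380],(400,400))]))
g=cv2.cvtColor(im,cv2.COLOR_BGR2GRAY)
d=cv2.Sobel(g,cv2.CV_32F,0,1)[190:235,240:262].mean(1); print('front',np.argmax(np.abs(d))+190)
print(cv2.HoughCircles(cv2.medianBlur(g,3)[220:265,262:312],cv2.HOUGH_GRADIENT,1,30,param1=60,param2=10,minRadius=10,maxRadius=17)+[262,220,0])
E
```

```text
t: 31.58
eef_pos: [692.6, -123.8, 222.9]
tcp_rot: [[-0.997, 0.079, -0.001], [0.079, 0.997, 0.0], [0.001, 0.0, -1.0]]
wrist_force: [-0.3, -0.4, -2.5]
opening: 42.3
t 31.6 turn [0.01 0.01 0.08] shift [-0.0013 -0.0012 -0.0017] force [ 0.8 -0.6 -3.3] open 42.5 pos [ 692.8 -123.7  223.3]
yellow 4917 [286.4 133.3] [ 61.4 206.6] [ 648.8 -120.8   66. ]
green 1418 [504.5  53.1] [32.1 76.1] [601.3  51.4  66. ]
212 167
front 203
[[[286.5        233.5         13.80000019]]]
```

View pics/y14.png

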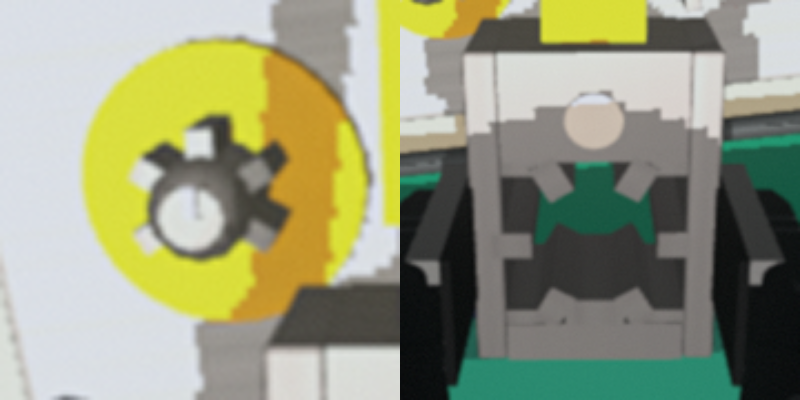

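The yellow shaft's gap faces straight down in this view and its teeth are visible, so it is nearly aligned with the tool. Fitting it:

```bash
cat >> h.py <<'E'
def teeth(C,px,c,g0,z=88):
    from scipy.optimize import least_squares
    A=np.radians([60,120,180,240,300]); W=np.array([ray(C,p,z)[:2] for p in px])
    def f(q):
        M=np.array([q[0]+12.7*np.cos(A+q[2]),q[1]+12.7*np.sin(A+q[2])]).T
        d=W[:,None]-M[None]; i=(d**2).sum(2).argmin(1); return d[range(len(W)),i].ravel()
    r=min((least_squares(f,[*c,np.radians(g0+d)]) for d in range(-25,26,5)),key=lambda r:r.cost)
    print('shaft',r.x[:2].round(1),'yaw %.1f'%np.degrees(r.x[2]),'cost %.2f'%r.cost)
E
python3 - <<'E'
from h import *
q=np.load('pics/w14.npz'); C=cam('wrist',{"tcp_rot":q['R'],"eef_pos":q['p']})
teeth(C,[(162+x/4,117+y/4) for x,y in [(200,142),(146,175),(256,172),(147,240),(265,232)]],(668,-179.5),-4)
im=cv2.imread('pics/w14.png'); m=hmask(im,'yellow',80,60); m[:,258:]=0; m|=0
h=cv2.cvtColor(im,cv2.COLOR_BGR2HSV); m=((h[...,0]>10)&(h[...,0]<34)&(h[...,1]>110)).astype(np.uint8); m[:,256:]=0
b=max(blobs(m),key=lambda t:t[0]); cs=np.vstack(cv2.findContours(m,0,1)[0]); e=cv2.fitEllipse(cv2.convexHull(cs)); print(b[0],e,ray(C,e[0],66))
for p in ((286.5,233.5),(287,203)): print(ray(toolcam(),p,-15.9).round(1))
for p in ((287.5,244),(287,213)): print('red',ray(toolcam(),p,-18).round(1))
for p in ((287,239),(287,207)): print('green',ray(toolcam(),p,-17.8).round(1))
E
```

```text
shaft [ 668.9 -179.9] yaw -2.6 cost 0.92
2957 ((156.15786743164062, 191.6976318359375), (98.7312240600586, 211.64773559570312), 64.82783508300781) [ 689.31105385 -236.29740998   66.        ]
[ 24.6  -0.2 -15.9]
[ 36.5  -0.  -15.9]
red [ 21.2   0.2 -18. ]
red [ 33.4  -0.  -18. ]
green [ 23.1   0.  -17.8]
green [ 35.6  -0.  -17.8]
```

Run:
```python
from h import *
goto(669.1,-179.6,140,176.5)
```

```text
t 31.6 turn [ 0.01  0.01 -1.02] shift [ 0.0203 -0.0572  0.0833] force [ 0.8 -0.6 -3.3] open 42.5 pos [ 692.8 -123.7  223.3]
```

```bash
python3 -m inch '[[0,0,0,0,0,-1.0],[0.0102,-0.0286,0.02,0,0,0],[0.0101,-0.0286,0.03,0,0,0],[0,0,0.03,0,0,0],[0,0,0.003,0,0,0],[0,0,0,0,0,0],[0,0,0,0,0,0],[0,0,0,0,0,0]]'
python3 - <<'E'
from h import *
goto(669.1,-179.6,100,176.5)
E
```

```text
t: 32.62
eef_pos: [670.0, -180.7, 141.1]
tcp_rot: [[-0.998, 0.062, 0.002], [0.062, 0.998, -0.001], [-0.002, -0.001, -1.0]]
wrist_force: [0.3, -0.5, -2.5]
opening: 42.5
t 32.6 turn [-0.03  0.13 -0.08] shift [0.001  0.0011 0.0411] force [ 0.3 -0.5 -2.5] open 42.5 pos [ 670.  -180.7  141.1]
```

```bash
python3 -m inch '[[0.001,0.001,0.015,0,0,0],[0,0,0.015,0,0,0],[0,0,0.011,0,0,0],[0,0,0,0,0,0],[0,0,0,0,0,0]]'
python3 -m inch '[[0,0,0.004,0,0,0],[0,0,0.004,0,0,0],[0,0,0.002,0,0,0],[0,0,0,0,0,0]]'
python3 - <<'E'
from h import *
goto(669.1,-179.6,74,176.5); print(status.get_state()['ft_torque'])
E
```

```text
t: 33.25
eef_pos: [668.3, -179.9, 98.7]
tcp_rot: [[-0.998, 0.063, -0.001], [0.063, 0.998, 0.0], [0.001, 0.0, -1.0]]
wrist_force: [0.4, -0.5, -2.1]
opening: 42.6
t: 33.75
eef_pos: [668.4, -179.9, 88.5]
tcp_rot: [[-0.998, 0.063, -0.0], [0.063, 0.998, -0.0], [0.0, -0.0, -1.0]]
wrist_force: [0.5, -0.1, -2.2]
opening: 42.2
t 33.8 turn [-0.   -0.01 -0.12] shift [-0.0007  0.0004  0.0145] force [ 0.5 -0.1 -2.2] open 42.2 pos [ 668.4 -179.9   88.5]
[-0.02442096 -0.06922294  0.00762184]
```

Teeth are engaged (underside about 80) with no force. Next: home, release, rise and look.

```bash
python3 -m inch '[[0,0,0.006,0,0,0],[0,0,0.005,0,0,0],[0,0,0.002,0,0,0],[0,0,0.0015,0,0,0],[0,0,0.001,0,0,0],[0,0,0,0,0,0]]'
```

```text
t: 34.5
eef_pos: [668.5, -179.9, 74.2]
tcp_rot: [[-0.998, 0.063, 0.001], [0.063, 0.998, -0.0], [-0.001, -0.0, -1.0]]
wrist_force: [-2.4, -0.5, 4.1]
opening: 42.4
```

```bash
python3 -m inch '[[0,0,0,0,0,0],[0,0,0,0,0,0],[0,0,-0.02,0,0,0],[0,0,-0.05,0,0,0],[0,0,-0.05,0,0,-5],[0,0,0,0,0,-5],[0,0,0,0,0,-5.7],[0,0,0,0,0,0]]' 0.065 60
python3 - <<'E'
from h import *
s=status.get_state(); im=vision.capture('wrist'); cv2.imwrite('pics/w15.png',im)
goto(444,-303,150,192)
E
```

```text
t: 35.5
eef_pos: [668.3, -179.8, 193.0]
tcp_rot: [[-0.978, -0.208, -0.0], [-0.208, 0.978, -0.0], [0.0, 0.0, -1.0]]
wrist_force: [-0.2, 0.1, -0.0]
opening: 64.8
t 35.5 turn [ 0.   -0.02 -0.01] shift [ 0.245  -0.0738  0.0429] force [ 0.6 -0.5  0.1] open 65.1 pos [ 668.3 -179.8  192.9]
```

View pics/w15.png

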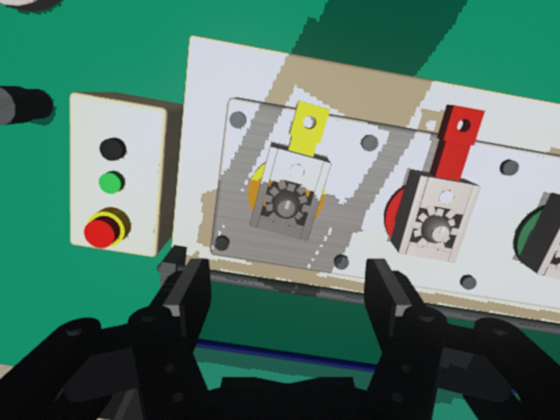

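Yellow is seated at (288,205). Now to blue.

```bash
python3 -m inch '[[0.049,-0.0148,0.0086,0,0,0],[0.049,-0.0148,0.0086,0,0,0],[0.049,-0.0148,0.0086,0,0,0],[0.049,-0.0148,0.0086,0,0,0],[0.049,-0.0148,0.0086,0,0,0],[0,0,0,0,0,0],[0,0,0,0,0,0],[0,0,0,0,0,0]]' 0.07 60
python3 - <<'E'
from h import *
s=status.get_state(); im=vision.capture('wrist'); cv2.imwrite('pics/w16.png',im); print(s['joint_pos'].round(1))
for o,f in hubs(im,cam('wrist',s)): goto(o[0],o[1],6,f+180)
E
```

```text
t: 36.55
eef_pos: [445.6, -303.2, 150.5]
tcp_rot: [[-0.978, -0.21, 0.001], [-0.21, 0.978, -0.0], [-0.001, -0.001, -1.0]]
wrist_force: [-0.1, 0.5, 0.6]
opening: 69.9
[ -35.5   18.8  101.4    0.    59.7 -137.6]
hub size [43.9 59.9] centre [ 437.6 -305.4] phi 12.2 origin [ 443.4 -304.2] px [287. 184.]
t 36.6 turn [-0.03  0.04 -0.02] shift [ 0.0023 -0.0006  0.1444] force [ 0.  -0.2 -0.2] open 70.0 pos [ 445.6 -303.1  150.4]
```

```bash
python3 -m inch '[[0.0013,-0.0006,0.05,0,0,0],[0,0,0.05,0,0,0],[0,0,0.034,0,0,0],[0,0,0.01,0,0,0],[0,0,0,0,0,0],[0,0,0,0,0,0]]' 0.07 60
python3 -m inch '[[0,0,0,0,0,0],[0,0,0,0,0,0],[0,0,0,0,0,0],[0,0,0,0,0,0]]' 0.02 60
python3 -m inch '[[0,0,-0.04,0,0,0],[0,0,-0.055,0,0,8],[0,0,-0.055,0,0,8],[0,0,-0.055,0,0,8],[0,0,-0.015,0,0,8],[0,0,0,0,0,6.5],[0,0,0,0,0,0]]'
python3 - <<'E'
from h import *
goto(665,80,225,153.5)
E
```

```text
t: 37.35
eef_pos: [444.4, -305.0, 7.7]
tcp_rot: [[-0.978, -0.21, 0.003], [-0.21, 0.978, -0.002], [-0.002, -0.002, -1.0]]
wrist_force: [-0.2, -0.3, -0.1]
opening: 70.1
t: 37.85
eef_pos: [443.9, -304.9, 7.7]
tcp_rot: [[-0.978, -0.209, 0.002], [-0.209, 0.978, -0.001], [-0.002, -0.002, -1.0]]
wrist_force: [-0.1, 0.6, 6.3]
opening: 42.6
t: 38.72
eef_pos: [442.6, -304.1, 226.1]
tcp_rot: [[-0.896, 0.444, -0.0], [0.444, 0.896, 0.0], [0.0, -0.0, -1.0]]
wrist_force: [-0.5, 0.7, -3.9]
opening: 42.4
t 38.7 turn [-0.   -0.03  0.16] shift [-0.0276  0.4429  0.0011] force [-0.5  0.7 -3.9] open 42.4 pos [ 442.6 -304.1  226.1]
```

```bash
python3 -m inch '[[-0.0025,0.0559,0,0,0,0],[-0.0025,0.0559,0,0,0,0],[-0.0025,0.0559,0,0,0,0],[-0.0025,0.0559,0,0,0,0],[-0.0025,0.0559,0,0,0,0],[-0.0025,0.0559,0,0,0,0],[-0.0025,0.0559,0,0,0,0],[-0.0025,0.0559,0,0,0,0],[0,0,0,0,0,0],[0,0,0,0,0,0],[0,0,0,0,0,0]]'
python3 - <<'E'
from h import *
s=status.get_state(); im=vision.capture('wrist'); cv2.imwrite('pics/w17.png',im); C=cam('wrist',s)
np.savez('pics/w17.npz',R=s['tcp_rot'],p=s['eef_pos']); goto(660,87,225,153.5)
x,y=proj(C,(656,149.5,88)).astype(int); print(x,y); x0,y0=x-50,y-50; print('crop',x0,y0)
cv2.imwrite('pics/b17.png',np.hstack([cv2.resize(im[y0:y0+100,x0:x0+100],(400,400),interpolation=2),cv2.resize(im[180:360,200:380],(400,400))]))
m=hmask(im,'blue',110,60); m[:, :345]=0; m[280:]=0
b=max(blobs(m),key=lambda t:t[0]); cs=np.vstack([c for c in cv2.findContours(m,0,1)[0] if len(c)>25]); e=cv2.fitEllipse(cv2.convexHull(cs)); print(b[0],e,ray(C,e[0],66))
g=cv2.cvtColor(im,cv2.COLOR_BGR2GRAY)
d=cv2.Sobel(g,cv2.CV_32F,0,1)[190:235,240:262].mean(1); print('front',np.argmax(np.abs(d))+190)
h=cv2.HoughCircles(cv2.medianBlur(g,3)[220:265,262:312],cv2.HOUGH_GRADIENT,1,30,param1=60,param2=10,minRadius=10,maxRadius=17)[0]+[262,220,0]; print(h)
print(ray(toolcam(),h[0][:2],-16.3), ray(toolcam(),(287,np.argmax(np.abs(d))+190),-16.3))
E
```

```text
t: 40.1
eef_pos: [659.4, 85.9, 226.0]
tcp_rot: [[-0.895, 0.446, -0.001], [0.446, 0.895, -0.001], [0.001, -0.001, -1.0]]
wrist_force: [0.3, -0.6, -3.4]
opening: 42.8
t 40.1 turn [-0.03 -0.01  0.02] shift [0.     0.0012 0.0013] force [-0.  -1.1 -2.4] open 42.1 pos [659.5  85.9 226.3]
358 152
crop 308 102
1703 ((420.1548767089844, 206.3993377685547), (88.8583755493164, 248.60069274902344), 136.3333740234375) [728.91248851 181.25870633  66.        ]
front 205
[[287.5        235.5         13.80000019]]
[ 23.86237109  -0.06319647 -16.3       ] [ 35.85534391  -0.25362664 -16.3       ]
```

View pics/b17.png

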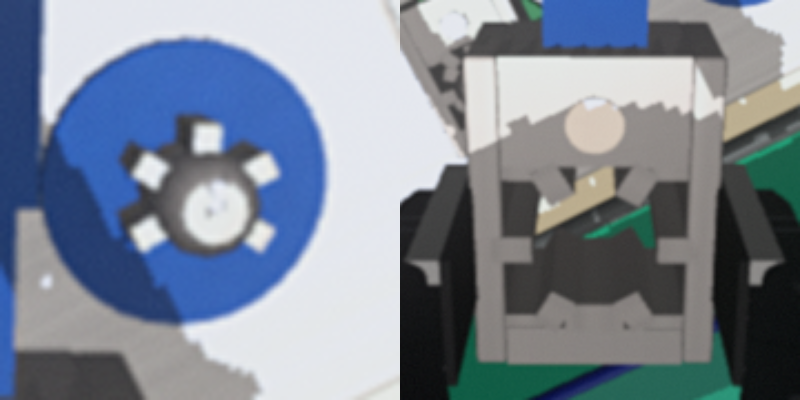

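The blue shaft's gap also faces straight down here, so the yaw is nearly matched.

Run:
```python
from h import *
q=np.load('pics/w17.npz'); C=cam('wrist',{"tcp_rot":q['R'],"eef_pos":q['p']})
teeth(C,[(308+x/4,102+y/4) for x,y in [(207,138),(150,170),(262,168),(147,235),(258,236)]],(656,149.5),-26)
print('collar',ray(C,(308+188/4,102+181/4),66))
goto(656,149,140,154)
```

```text
shaft [656.5 149.5] yaw -26.1 cost 0.16
collar [655.79323081 150.59765972  66.        ]
t 40.1 turn [-0.03 -0.01 -0.48] shift [0.0308 0.0552 0.0863] force [-0.  -1.1 -2.4] open 42.1 pos [659.5  85.9 226.3]
```

```bash
python3 -m inch '[[0,0,0,0,0,-0.4],[0.0155,0.0278,0.02,0,0,0],[0.0155,0.0278,0.03,0,0,0],[0,0,0.03,0,0,0],[0,0,0.005,0,0,0],[0,0,0,0,0,0],[0,0,0,0,0,0],[0,0,0,0,0,0]]'
python3 - <<'E'
from h import *
goto(656,149.5,100,154)
E
```

```text
t: 41.15
eef_pos: [657.2, 150.5, 142.6]
tcp_rot: [[-0.898, 0.439, 0.002], [0.439, 0.898, 0.0], [-0.002, 0.001, -1.0]]
wrist_force: [-0.3, 0.1, -3.4]
opening: 42.7
t 41.1 turn [ 0.08  0.11 -0.05] shift [ 0.0006 -0.0015  0.0426] force [-0.3  0.1 -3.4] open 42.7 pos [657.2 150.5 142.6]
```

```bash
python3 -m inch '[[0.0005,-0.0013,0.015,0,0,0],[0,0,0.015,0,0,0],[0,0,0.012,0,0,0],[0,0,0,0,0,0],[0,0,0,0,0,0]]'
python3 -m inch '[[0,0,0.004,0,0,0],[0,0,0.004,0,0,0],[0,0,0.002,0,0,0],[0,0,0,0,0,0]]'
python3 - <<'E'
from h import *
goto(656,149.5,73.7,154); print(status.get_state()['ft_torque'])
E
```

```text
t: 41.78
eef_pos: [655.7, 149.9, 99.2]
tcp_rot: [[-0.899, 0.439, 0.0], [0.439, 0.899, -0.0], [-0.0, -0.0, -1.0]]
wrist_force: [0.1, 0.8, -3.7]
opening: 42.2
t: 42.28
eef_pos: [655.4, 149.8, 89.0]
tcp_rot: [[-0.899, 0.439, -0.0], [0.439, 0.899, -0.0], [0.0, -0.0, -1.0]]
wrist_force: [0.0, -0.0, -2.3]
opening: 42.6
t 42.3 turn [-0.02 -0.02 -0.02] shift [-0.0007  0.      0.0153] force [ 0.  -0.  -2.3] open 42.6 pos [655.4 149.8  89. ]
[-0.02967384 -0.05203209  0.01393889]
```

```bash
python3 -m inch '[[0,0,0.006,0,0,0],[0,0,0.005,0,0,0],[0,0,0.002,0,0,0],[0,0,0.0018,0,0,0],[0,0,0.0015,0,0,0],[0,0,0,0,0,0]]'
python3 -m inch '[[0,0,0,0,0,0],[0,0,0,0,0,0],[0,0,-0.02,0,0,0],[0,0,-0.05,0,0,0],[0,0,-0.06,0,0,0],[0,0,-0.06,0,0,0],[0,0,0,0,0,0],[0,0,0,0,0,0]]' 0.065 60
python3 - <<'E'
from h import *
s=status.get_state(); im=vision.capture('wrist'); cv2.imwrite('pics/w18.png',im)
t=cv2.imread('pics/top0.png'); C=cam('top'); m=hmask(t,'blue',120,40)
for a,c,b in blobs(m[190:225,115:152],20): print(a,c+[115,190],b, ray(C,c+[115,190],60))
print(ray(C,(127,202),155), ray(C,(133,209),65)); goto(580,400,260,154)
E
```

```text
t: 43.02
eef_pos: [655.6, 149.8, 73.7]
tcp_rot: [[-0.899, 0.439, 0.001], [0.439, 0.899, -0.0], [-0.001, 0.0, -1.0]]
wrist_force: [-1.4, -1.1, 2.7]
opening: 42.5
t: 44.02
eef_pos: [655.3, 149.8, 262.5]
tcp_rot: [[-0.899, 0.439, -0.0], [0.439, 0.899, -0.0], [0.0, -0.0, -1.0]]
wrist_force: [0.2, -1.3, -1.0]
opening: 64.7
389 [135.62982005 208.95115681] [ 6  5 28 26] [559.64403291 382.15171016  60.        ]
[558.18291975 375.51891606 155.        ] [558.63421516 387.3601967   65.        ]
t 44.1 turn [-0.1  -0.12 -0.02] shift [0.177  0.1921 0.0013] force [0.2 0.1 0.2] open 64.5 pos [654.9 149.7 261.3]
```

View pics/w18.png

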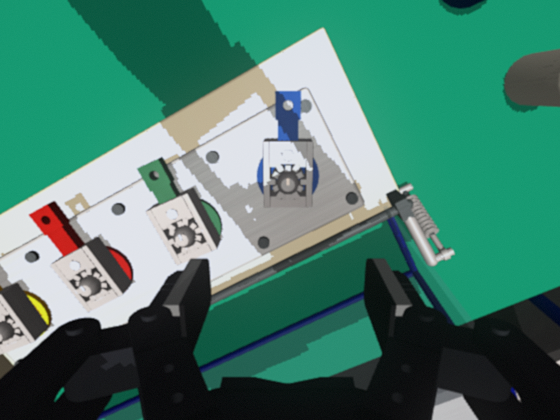

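All four arms are on. I've now viewed 16 pictures, so from here I work from numbers only. Moving over the probe to measure it.

```bash
python3 -m inch '[[0.0359,0.0326,-0.002,0,0,0],[0.0359,0.0326,-0.002,0,0,0],[0.0359,0.0326,-0.002,0,0,0],[0.0359,0.0326,-0.002,0,0,0],[0.0359,0.0326,-0.002,0,0,0],[0,0,0,0,0,0],[0,0,0,0,0,0],[0,0,0,0,0,0]]' 0.055 50
python3 - <<'E'
from h import *
s=status.get_state(); im=vision.capture('wrist'); cv2.imwrite('pics/w19.png',im); C=cam('wrist',s)
np.savez('pics/w19.npz',R=s['tcp_rot'],p=s['eef_pos']); goto(558,383,270,154)
h=cv2.cvtColor(im,cv2.COLOR_BGR2HSV)
m=hmask(im,'blue',120,30)
for a,c,b in blobs(m,300): print('blue',a,c,b,ray(C,c,65).round(1))
k=((h[...,2]<40)).astype(np.uint8)
for a,c,b in blobs(k,150): print('black',a,c.round(1),b,ray(C,c,155).round(1))
p=h[...,0]; pm=((p>130)&(p<165)&(h[...,1]>80)).astype(np.uint8)
for a,c,b in blobs(pm,100): print('purple',a,c,b,ray(C,c,100).round(1))
print('proj 65',proj(C,(558,383,65)),'157',proj(C,(558,383,157)))
E
```

```text
t: 45.08
eef_pos: [566.1, 373.8, 272.0]
tcp_rot: [[-0.898, 0.44, -0.001], [0.44, 0.898, -0.001], [0.0, -0.002, -1.0]]
wrist_force: [0.3, -0.5, -1.1]
opening: 54.8
t 45.1 turn [-0.06 -0.02 -0.11] shift [0.0114 0.0047 0.0023] force [ 0.3 -0.4  0.1] open 55.0 pos [566.2 373.8 272.3]
blue 1789 [297.9647848  155.53940749] [270 129  60  63] [555.  390.2  65. ]
blue 870 [132.80689655 289.34367816] [119 270  27  41] [608.2 164.6  65. ]
black 560 [298.7 160.6] [284 149  32  28] [544.1 393.3 155. ]
black 555 [302.3 183.2] [289 170  27  27] [560.5 388.5 155. ]
black 43697 [289.2 369.4] [  0 257 560 163] [706.5 306.5 155. ]
purple 416 [388.79807692 145.63221154] [377 133  33  32] [576.2 466.5 100. ]
purple 455 [420.93186813 162.43076923] [409 149  24  26] [602.4 486.5 100. ]
proj 65 [292.64119218 161.53235541] 157 [294.18202271 184.06660661]
```

```bash
python3 -m inch '[[0.006,0.0055,0.03,0,0,0],[0.006,0.0055,0.03,0,0,0],[0,0,0.03,0,0,0],[0,0,0,0,0,0],[0,0,0,0,0,0],[0,0,0,0,0,0]]' 0.055 50
python3 - <<'E'
from h import *
s=status.get_state(); im=vision.capture('wrist'); cv2.imwrite('pics/w20.png',im); C=cam('wrist',s)
goto(560.2,389,100,154)
h=cv2.cvtColor(im,cv2.COLOR_BGR2HSV)
for z,P in ((157,(560.2,389,157)),(65,(560.2,389,65))): print(z,proj(C,P))
k=((h[...,2]<45)).astype(np.uint8)
for a,c,b in blobs(k,150): print('black',a,c.round(1),b,ray(C,c,157).round(1),ray(C,c,71).round(1))
for a,c,b in blobs(hmask(im,'blue',120,30),300): print('blue',a,c,b,ray(C,(b[0]+b[2]/2,b[1]+b[3]/2),65).round(1))
E
```

```text
t: 45.88
eef_pos: [560.7, 390.4, 184.8]
tcp_rot: [[-0.898, 0.439, 0.003], [0.439, 0.898, 0.002], [-0.002, 0.003, -1.0]]
wrist_force: [-1.0, 0.6, -0.2]
opening: 55.0
t 45.9 turn [ 0.14  0.09 -0.04] shift [-0.0003 -0.0014  0.0846] force [0.9 0.3 0.1] open 55.0 pos [560.5 390.4 184.6]
157 [284.54611538 246.64770316]
65 [285.13071672 197.03327383]
black 1375 [285.4 201.5] [264 181  43  45] [538.7 400.  157. ] [561.8 388.5  71. ]
black 1160 [285.2 242. ] [267 223  38  40] [558.1 390.4 157. ] [590.9 374.   71. ]
black 42209 [286.7 368.7] [  0 257 560 163] [628.9 356.6 157. ] [697.7 323.1  71. ]
blue 3217 [285.57506994 186.64532173] [247 151  78  82] [556.9 391.3  65. ]
```

```bash
python3 -m inch '[[0,-0.001,0.03,0,0,0],[0,0,0.03,0,0,0],[0,0,0.018,0,0,0],[0,0,0.006,0,0,0],[0,0,0,0,0,0],[0,0,0,0,0,0]]' 0.055 50
python3 -m inch '[[0,0,0,0,0,0],[0,0,0,0,0,0],[0,0,0,0,0,0],[0,0,0,0,0,0],[0,0,0,0,0,0],[0,0,0,0,0,0]]' 0.0 60
python3 - <<'E'
from h import *
goto(560.2,389,100,154)
E
```

```text
t: 46.68
eef_pos: [560.0, 389.8, 100.1]
tcp_rot: [[-0.899, 0.439, 0.002], [0.439, 0.899, 0.001], [-0.001, 0.002, -1.0]]
wrist_force: [0.1, 0.2, 1.1]
opening: 55.2
t: 47.42
eef_pos: [559.7, 389.7, 99.6]
tcp_rot: [[-0.899, 0.439, 0.001], [0.439, 0.899, 0.001], [-0.001, 0.001, -1.0]]
wrist_force: [-0.4, 0.3, 5.5]
opening: 20.4
t 47.4 turn [ 0.08  0.04 -0.02] shift [-0.0007 -0.0004 -0.0004] force [-0.4  0.3  5.5] open 20.4 pos [559.7 389.7  99.6]
```

```bash
python3 -m inch '[[0,0,-0.03,0,0,0],[0,0,-0.05,0,0,0],[0,0,-0.05,0,0,0],[0,0,-0.025,0,0,0],[0,0,0,0,0,0],[0,0,0,0,0,0]]'
python3 - <<'E'
from h import *
goto(644,-178.4,250,154)
a=np.radians(153.97); C=cam('wrist',{"tcp_rot":np.array([[np.cos(a),np.sin(a),0],[np.sin(a),-np.cos(a),0],[0,0,-1]]),"eef_pos":np.array([655.2,149.8,262.2])})
g=cv2.imread('pics/w18.png',0)
for n,P in dict(yellow=(644,-178.4),blue=(634.1,160.3),red=(640.1,-70.9),green=(636.7,40.5)).items():
    u=proj(C,(*P,90)); x,y=u.astype(int)
    if x<20: print(n,u); continue
    c=g[y-12:y+13,x-12:x+13]; z=cv2.resize(c,None,fx=4,fy=4,interpolation=cv2.INTER_CUBIC)
    H=cv2.HoughCircles(z,cv2.HOUGH_GRADIENT,1,20,param1=60,param2=8,minRadius=18,maxRadius=34)
    print(n,u.round(1),None if H is None else [(ray(C,(x-12+q[0]/4,y-12+q[1]/4),90)[:2].round(1),q[2]) for q in H[0][:3]])
E
```

```text
t: 48.18
eef_pos: [558.4, 388.6, 251.3]
tcp_rot: [[-0.899, 0.439, -0.004], [0.439, 0.899, -0.003], [0.002, -0.004, -1.0]]
wrist_force: [-0.3, -0.3, -1.9]
opening: 20.0
t 48.2 turn [-0.24 -0.12 -0.02] shift [-0.3255 -0.4721  0.0013] force [-0.3 -0.3 -1.9] open 20.0 pos [558.4 388.6 251.3]
yellow [-11.35545301 310.99148686]
blue [287.7 154.8] None
red [ 74.5 265.3] [(array([642.7, -72.6]), np.float32(25.1)), (array([654.3, -69.5]), np.float32(26.6))]
green [172.  214.2] [(array([644. ,  40.6]), np.float32(21.8))]
```

```bash
python3 -m inch '[[-0.0326,-0.0472,0,0,0,0],[-0.0326,-0.0472,0,0,0,0],[-0.0326,-0.0472,0,0,0,0],[-0.0326,-0.0472,0,0,0,0],[-0.0326,-0.0472,0,0,0,0],[-0.0326,-0.0472,0,0,0,0],[-0.0326,-0.0472,0,0,0,0],[-0.0326,-0.0472,0,0,0,0],[-0.0326,-0.0472,0,0,0,0],[-0.0326,-0.0472,0,0,0,0],[0,0,0.02,0,0,0],[0,0,0.02,0,0,0]]'
python3 -m inch '[[0,0,0.01,0,0,0],[0,0,0,0,0,0],[0,0,0,0,0,0],[0,0,0,0,0,0]]'
python3 - <<'E'
from h import *
goto(644,-178.4,180,154)
s=status.get_state(); C=cam('wrist',s); im=vision.capture('wrist'); cv2.imwrite('pics/w21.png',im)
# held probe: cap/handle position in tool frame: dark blobs above fingers
k=(cv2.cvtColor(im,cv2.COLOR_BGR2HSV)[...,2]<45).astype(np.uint8); print([(a,c.round(),b) for a,c,b in blobs(k,200)][:6])
print('pad',proj(C,(644,-178.4,90)),'tip',proj(toolcam(),(0,0,84.6)))
E
```

```text
t: 49.68
eef_pos: [644.1, -178.8, 210.4]
tcp_rot: [[-0.898, 0.44, -0.005], [0.44, 0.898, 0.001], [0.005, -0.001, -1.0]]
wrist_force: [0.2, 0.9, -2.1]
opening: 20.5
t: 50.18
eef_pos: [645.7, -177.8, 204.9]
tcp_rot: [[-0.899, 0.438, 0.002], [0.438, 0.899, -0.001], [-0.002, 0.0, -1.0]]
wrist_force: [0.2, -0.3, -2.0]
opening: 20.3
t 50.2 turn [0.01 0.1  0.  ] shift [ 0.0012 -0.0013  0.0249] force [ 0.2 -0.3 -2. ] open 20.3 pos [ 645.7 -177.8  204.9]
[(np.int32(403), array([544.,  18.]), array([533,   0,  21,  39], dtype=int32)), (np.int32(53203), array([287., 359.]), array([  0, 220, 560, 200], dtype=int32)), (np.int32(829), array([ 85., 277.]), array([ 60, 261,  44,  40], dtype=int32))]
pad [285.72244687 197.08658458] tip [287.53237347 211.69355693]
```

```bash
python3 -m inch '[[0.0012,-0.0013,0.01,0,0,0],[0,0,0.01,0,0,0],[0,0,0,0,0,0],[0,0,0,0,0,0]]'
python3 - <<'E'
from h import *
goto(644,-178.4,170,154)
s=status.get_state(); C=cam('wrist',s); im=vision.capture('wrist'); cv2.imwrite('pics/w22.png',im)
print('pad',proj(C,(644,-178.4,90)).round(1))
a=cv2.imread('pics/w21.png').astype(int); d=np.abs(a-im).max(2)
for r in range(196,236,2): 
    x=np.nonzero(d[r,255:320]<8)[0]+255
    print(r,''.join('#' if v<8 else '.' for v in d[r,255:320]), im[r,287])
E
```

```text
t: 50.72
eef_pos: [643.7, -178.5, 183.8]
tcp_rot: [[-0.899, 0.439, -0.0], [0.439, 0.899, -0.0], [0.0, -0.0, -1.0]]
wrist_force: [-0.7, 0.7, -1.4]
opening: 20.5
t 50.7 turn [-0.   -0.   -0.02] shift [-0.0002  0.0003  0.0138] force [-0.7  0.7 -1.4] open 20.5 pos [ 643.7 -178.5  183.8]
pad [287.9 207.8]
196 ....................####...............#######################... [151 154 159]
198 ..............#########................###############.########.. [150 154 159]
200 .........###############..............#########################.. [146 150 156]
202 ......##...##############........#.#..###############.....######. [189 203 217]
204 .#..#####..###############..................#####..........###### [194 209 222]
206 ..#.######..#############...................#####...........##### [194 208 222]
208 ....###.###.#############..................#####............##### [193 207 221]
210 ....###..###..###########...................####.............#### [196 209 223]
212 .....#.#...##..###########.........................####.......### [196 210 223]
214 #.......#...##..######..####..........
[... 151 characters left out ...]
....############........................# [59 62 63]
220 ###........#..###...........##########....#...........###........ [31 33 34]
222 ####........#..##.......#####################........#........... [25 28 30]
224 #####........#..###################################.#............ [31 34 35]
226 #####.........######################################.....##...... [30 32 33]
228 ###.#........########################################....#....#.. [29 30 31]
230 #####.....##############################################......... [29 29 30]
232 #######.####################################################..... [28 29 31]
234 #....#####################################################....... [30 31 32]
```

Run:
```python
from h import *
C=toolcam()
for n,P in dict(tip=(0,0,84.6),ball_edge=(4,0,80.6),pl_edge70=(4,0,70),pl60=(4,0,60),sh_bot=(17,0,34.6),sh_top=(17,0,28.6),tipm4=(-4,0,84.6),ballm4=(0,0,80.6)).items(): print(n,proj(C,P).round(1))
im=cv2.imread('pics/w22.png')
for r in range(190,232,1): print(r,im[r,[276,280,284,287,290,294,298]].mean(1).astype(int))
```

```text
tip [287.5 211.7]
ball_edge [287.5 207.8]
pl_edge70 [287.5 212.9]
pl60 [287.5 218.3]
sh_bot [287.6 210.8]
sh_top [287.6 214.5]
tipm4 [287.5 217.4]
ballm4 [287.5 213.6]
190 [145 128  89 116 153 154 151]
191 [138  98 115 148 154 155 151]
192 [117  90 150 155 153 153 152]
193 [ 83 125 154 155 153 152 152]
194 [ 98 153 156 153 154 152 153]
195 [138 155 155 153 152 152 151]
196 [155 155 153 154 153 153 151]
197 [154 153 154 153 153 153 152]
198 [154 154 153 154 152 152 151]
199 [154 153 153 150 152 153 152]
200 [155 154 154 150 150 152 151]
201 [155 154 157 170 162 152 151]
202 [154 153 173 203 188 151 152]
203 [154 150 192 210 209 161 151]
204 [154 153 208 208 210 177 153]
205 [154 156 211 208 210 191 151]
206 [152 162 208 208 209 200 151]
207 [153 164 209 207 209 206 150]
208 [151 168 208 207 208 208 149]
209 [152 168 209 208 208 206 148]
210 [153 165 208 209 209 200 148]
211 [152 158 211 211 208 187 149]
212 [152 152 210 209 210 176 149]
213 [153 150 204 190 204 161 151]
214 [151 150 174 135 166 151 149]
215 [152 152 112  74  96 151 129]
216 [152 152  72  61  63 143  87]
217 [151 155  60  64  62 111  60]
218 [150 153  61  61  62  81  60]
219 [152 149  55  51  57  95  62]
220 [152 126  36  32  40  95  61]
221 [127  69  28  27  29  49  47]
222 [68 31 28 27 28 27 29]
223 [29 27 31 28 29 29 27]
224 [27 29 32 33 30 28 27]
225 [27 33 30 31 32 32 30]
226 [31 30 32 31 30 30 29]
227 [33 30 31 31 32 30 32]
228 [29 30 30 30 30 30 30]
229 [29 32 32 29 31 31 30]
230 [32 29 31 29 29 29 31]
231 [32 32 29 27 28 30 28]
```

The probe sits about 4 mm to tool −x in the grip (tip edge at row 214.5, expected 208). I'll correct for that and press on yellow.

```bash
python3 -m inch '[[0.0036,0,0,0,0,0],[0,0,0.006,0,0,0],[0,0,0.004,0,0,0],[0,0,0,0,0,0],[0,0,0,0,0,0]]'
python3 -m inch '[[0,0,0.002,0,0,0],[0,0,0.0015,0,0,0],[0,0,0,0,0,0],[0,0,0,0,0,0]]'
python3 - <<'E'
from h import *
goto(644,-178.4,170,154)
E
```

```text
t: 51.4
eef_pos: [640.4, -176.9, 174.2]
tcp_rot: [[-0.899, 0.439, 0.0], [0.439, 0.899, -0.0], [-0.0, -0.0, -1.0]]
wrist_force: [0.2, 0.9, 0.3]
opening: 20.5
t: 51.9
eef_pos: [640.4, -176.9, 170.5]
tcp_rot: [[-0.899, 0.439, 0.0], [0.439, 0.899, -0.0], [-0.0, -0.0, -1.0]]
wrist_force: [-0.4, 0.3, 2.2]
opening: 20.5
t 51.9 turn [-0.    0.01 -0.02] shift [-0.0039  0.0003  0.0005] force [-0.4  0.3  2.2] open 20.5 pos [ 640.4 -176.9  170.5]
```

```bash
python3 -m inch '[[0,0,-0.015,0,0,0],[0,0,-0.04,0,0,0],[0,0,0,0,0,0]]'
python3 - <<'E'
from h import *
goto(630.3,162.1,184,154)
E
```

```text
t: 52.28
eef_pos: [642.4, -177.5, 229.7]
tcp_rot: [[-0.899, 0.439, 0.008], [0.439, 0.899, -0.003], [-0.008, 0.001, -1.0]]
wrist_force: [-0.0, -0.2, -2.4]
opening: 20.5
t 52.3 turn [ 0.08  0.48 -0.02] shift [0.1598 0.2999 0.0457] force [-0.  -0.2 -2.4] open 20.5 pos [ 642.4 -177.5  229.7]
```

```bash
python3 -m inch '[[0.0268,0.05,0,0,0,0],[0.0268,0.05,0,0,0,0],[0.0266,0.05,0,0,0,0],[0.0266,0.05,0,0,0,0],[0.0266,0.05,0,0,0,0],[0.0266,0.05,0,0,0,0],[0,0,0.02,0,0,0],[0,0,0.02,0,0,0],[0,0,0.003,0,0,0],[0,0,0,0,0,0],[0,0,0,0,0,0]]'
cat >> h.py <<'E'
def padlook(name,P):
    s=status.get_state(); C=cam('wrist',s); im=vision.capture('wrist'); cv2.imwrite(f'pics/pad_{name}.png',im)
    u=proj(C,(*P,90)); x,y=u.round().astype(int); print('pad expected px',u.round(1))
    g=im.mean(2)
    for r in range(y-16,y+14,2): print(r,g[r,x-16:x+17:2].astype(int))
    goto(P[0]+4.2*s['tcp_rot'][0][0],P[1]+4.2*s['tcp_rot'][1][0],170,154)
E
python3 - <<'E'
from h import *
padlook('blue',(634.1,160.3))
E
```

```text
t: 53.65
eef_pos: [628.7, 162.7, 183.3]
tcp_rot: [[-0.898, 0.439, 0.002], [0.439, 0.898, 0.0], [-0.001, 0.001, -1.0]]
wrist_force: [-0.4, -0.8, -1.2]
opening: 20.9
pad expected px [287.6 215.7]
200 [159 158 158 158 158 155 158 156 156 155 155 155 156 154 154 155 154]
202 [162 162 163 162 161 160 161 160 161 159 160 160 160 159 159 158 157]
204 [162 161 160 161 162 160 160 159 158 158 158 158 159 158 158 157 158]
206 [160 160 160 160 159 160 159 158 158 159 157 158 157 158 158 156 157]
208 [160 159 160 161 159 157 159 157 157 158 157 156 156 158 157 156 156]
210 [160 161 160 159 159 160 190 206 213 197 164 156 155 156 157 155 155]
212 [160 159 159 159 158 194 220 218 216 218 207 163 155 156 156 154 153]
214 [159 160 159 158 176 215 200 153 147 175 213 197 153 155 155 155 155]
216 [159 159 159 155 186 196  89  63  63  65 149 207 157 156 155 155 153]
218 [157 159 159 156 175 137  62  65  68  67  80 167 158 155 154 153 154]
220 [159 160 158 151 134  67  35  33  36  37  49 111 132 145 153 155 153]
222 [138 110  72  50  30  25  30  27  28  28  26  27  31  42  71 133 153]
224 [ 39  24  28  28  31  30  31  32  32  32  30  29  30  27  25  39 102]
226 [28 31 31 33 35 33 30 31 34 31 33 33 32 31 31 27 25]
228 [34 34 33 33 31 31 31 33 31 31 31 31 29 32 32 32 29]
t 53.7 turn [ 0.06  0.08 -0.04] shift [-0.0017  0.0002  0.0134] force [ 0.2 -0.2 -1.2] open 20.4 pos [628.7 162.7 183.4]
```

```bash
python3 -m inch '[[-0.002,0,0,0,0,0],[0,0,0.006,0,0,0],[0,0,0.004,0,0,0],[0,0,0.002,0,0,0],[0,0,0.0015,0,0,0],[0,0,0,0,0,0],[0,0,0,0,0,0]]'
python3 -m inch '[[0,0,-0.015,0,0,0],[0,0,-0.04,0,0,0],[0,0,0,0,0,0]]'
python3 - <<'E'
from h import *
goto(640.1-3.8,-70.9+1.8,184,154)
E
```

```text
t: 54.58
eef_pos: [630.1, 162.0, 169.2]
tcp_rot: [[-0.899, 0.439, 0.001], [0.439, 0.899, -0.0], [-0.001, 0.0, -1.0]]
wrist_force: [-0.9, 0.0, 2.1]
opening: 20.3
t: 54.95
eef_pos: [631.7, 162.5, 227.9]
tcp_rot: [[-0.899, 0.439, 0.007], [0.439, 0.899, 0.002], [-0.006, 0.005, -1.0]]
wrist_force: [0.9, 1.2, -1.5]
opening: 20.5
t 55.0 turn [ 0.28  0.33 -0.02] shift [-0.1057 -0.2062  0.0439] force [ 0.9  1.2 -1.5] open 20.5 pos [631.7 162.5 227.9]
```

```bash
python3 -m inch '[[-0.0264,-0.0516,0,0,0,0],[-0.0264,-0.0516,0,0,0,0],[-0.0264,-0.0516,0,0,0,0],[-0.0264,-0.0514,0,0,0,0],[0,0,0.02,0,0,0],[0,0,0.02,0,0,0],[0,0,0.003,0,0,0],[0,0,0,0,0,0],[0,0,0,0,0,0]]'
python3 - <<'E'
from h import *
padlook('red',(640.1,-70.9))
E
```

```text
t: 56.08
eef_pos: [634.9, -69.4, 181.8]
tcp_rot: [[-0.899, 0.438, 0.002], [0.438, 0.899, -0.0], [-0.002, 0.0, -1.0]]
wrist_force: [0.2, -0.1, -1.4]
opening: 20.8
pad expected px [288.8 215.6]
200 [ 73  72  72  71  97 134 154 154 151 153 152 151 151 151 151 151 152]
202 [ 70  70  96 136 153 154 153 152 152 151 150 152 150 151 149 150 151]
204 [ 97 134 154 153 154 151 154 153 151 150 150 152 151 151 149 150 150]
206 [154 154 153 151 153 152 151 152 150 150 151 151 150 150 149 149 148]
208 [155 153 151 152 152 151 148 154 158 151 149 149 150 148 149 149 149]
210 [153 152 152 152 150 157 173 203 205 204 176 147 149 149 149 148 148]
212 [154 152 150 151 153 193 212 208 209 209 208 174 150 150 149 148 148]
214 [153 152 152 150 161 203 171 133 152 188 213 205 154 149 150 148 148]
216 [153 151 152 151 165 131  62  58  60  82 195 209 154 147 149 148 149]
218 [153 151 151 151 139  66  60  61  64  58 131 199 152 147 148 147 146]
220 [152 152 149 134 102  39  30  30  36  39  83 141 130 141 147 140 143]
222 [124  81  56  34  25  26  26  24  25  23  21  23  36  46  67 124 148]
224 [ 24  26  25  26  29  27  31  30  29  26  27  26  26  21  21  61 127]
226 [28 31 29 29 29 31 30 30 28 31 29 29 30 27 28 21 34]
228 [31 29 30 30 29 26 29 29 28 28 28 28 29 27 27 27 24]
t 56.1 turn [0.02 0.09 0.01] shift [-0.0011  0.001   0.0118] force [ 0.3  0.3 -2. ] open 20.1 pos [634.9 -69.5 181.8]
```

Same picture as blue. Pressing red with shift (−0.0015, 0.001).

```bash
python3 -m inch '[[-0.0015,0.001,0,0,0,0],[0,0,0.006,0,0,0],[0,0,0.004,0,0,0],[0,0,0.002,0,0,0],[0,0,0,0,0,0],[0,0,0,0,0,0]]'
python3 -m inch '[[0,0,-0.015,0,0,0],[0,0,-0.04,0,0,0],[0,0,0,0,0,0]]'
python3 - <<'E'
from h import *
goto(636.8-3.8,41.3+1.8,184,154)
E
```

```text
t: 56.88
eef_pos: [636.5, -69.4, 169.3]
tcp_rot: [[-0.899, 0.439, 0.001], [0.439, 0.899, -0.0], [-0.001, 0.0, -1.0]]
wrist_force: [0.7, 0.1, 2.3]
opening: 20.7
t: 57.25
eef_pos: [637.7, -69.7, 227.8]
tcp_rot: [[-0.899, 0.439, 0.007], [0.439, 0.899, -0.001], [-0.007, 0.002, -1.0]]
wrist_force: [0.5, -0.4, -1.7]
opening: 20.3
t 57.2 turn [ 0.11  0.37 -0.02] shift [0.0537 0.0993 0.0438] force [ 0.5 -0.4 -1.7] open 20.3 pos [637.7 -69.7 227.8]
```

```bash
python3 -m inch '[[0.0269,0.0497,0,0,0,0],[0.0268,0.0496,0,0,0,0],[0,0,0.02,0,0,0],[0,0,0.02,0,0,0],[0,0,0.003,0,0,0],[0,0,0,0,0,0],[0,0,0,0,0,0]]'
python3 - <<'E'
from h import *
padlook('green',(636.8,41.3))
E
```

```text
t: 58.12
eef_pos: [632.0, 43.1, 181.7]
tcp_rot: [[-0.898, 0.439, 0.001], [0.439, 0.898, 0.0], [-0.001, 0.001, -1.0]]
wrist_force: [-0.1, 0.4, -0.6]
opening: 20.3
pad expected px [288.1 215.4]
199 [ 72  73  71  73  89 120 151 157 156 156 155 154 153 154 153 154 148]
201 [ 70  76 102 139 156 160 156 156 156 155 153 154 154 153 154 154 154]
203 [119 144 157 157 156 156 157 155 153 154 154 155 156 154 153 152 154]
205 [160 159 156 156 155 156 154 154 155 154 152 153 153 152 153 154 151]
207 [157 157 156 157 156 154 153 155 154 152 154 153 154 153 154 152 153]
209 [157 158 155 154 154 158 184 190 182 176 150 153 155 153 151 152 151]
211 [158 155 155 154 159 198 214 213 214 213 180 150 153 152 152 152 152]
213 [155 155 156 154 190 215 213 198 198 207 212 174 152 152 152 151 150]
215 [154 156 155 157 201 209 142  82  78 102 184 185 151 152 151 151 151]
217 [155 154 154 155 199 171  64  64  65  62 105 165 152 152 151 152 150]
219 [154 155 156 155 169 101  53  49  54  56  59 126 153 153 153 151 147]
221 [156 145 131 107  70  35  26  27  26  27  29  50  70  98 125 144 145]
223 [ 79  49  29  23  26  27  29  29  29  27  28  26  22  19  27  79 136]
225 [28 27 28 28 30 30 30 29 31 31 29 28 29 27 26 22 49]
227 [30 33 30 30 30 30 30 33 31 29 30 29 32 30 29 27 24]
t 58.2 turn [ 0.04  0.08 -0.04] shift [-0.001   0.0004  0.0118] force [-0.  -0.3 -1.1] open 20.4 pos [632.   43.2 181.8]
```

```bash
python3 -m inch '[[-0.0015,0,0,0,0,0],[0,0,0.006,0,0,0],[0,0,0.004,0,0,0],[0,0,0.002,0,0,0],[0,0,0,0,0,0],[0,0,0,0,0,0]]'
python3 -m inch '[[0,0,-0.015,0,0,0],[0,0,-0.045,0,0,0],[0,0,-0.02,0,0,0],[0,0,0,0,0,0]]'
python3 - <<'E'
from h import *
goto(559.7,389.7,250,154)
E
```

```text
t: 58.92
eef_pos: [633.1, 42.7, 169.3]
tcp_rot: [[-0.899, 0.439, 0.001], [0.439, 0.899, -0.0], [-0.001, 0.0, -1.0]]
wrist_force: [0.9, -1.2, 1.3]
opening: 20.3
t: 59.42
eef_pos: [633.4, 42.8, 251.1]
tcp_rot: [[-0.899, 0.439, 0.003], [0.439, 0.899, 0.0], [-0.003, 0.002, -1.0]]
wrist_force: [0.2, 0.8, -1.8]
opening: 20.5
t 59.4 turn [ 0.1   0.17 -0.02] shift [0.2183 0.2795 0.0011] force [ 0.2  0.8 -1.8] open 20.5 pos [633.4  42.8 251.1]
```

```bash
python3 -m inch '[[0.0364,0.0466,0,0,0,0],[0.0364,0.0466,0,0,0,0],[0.0364,0.0466,0,0,0,0],[0.0364,0.0466,0,0,0,0],[0.0364,0.0466,0,0,0,0],[0.0363,0.0465,0,0,0,0],[0,0,0.03,0,0,0],[0,0,0.02,0,0,0],[0,0,0,0,0,0],[0,0,0,0,0,0],[0,0,0,0,0,0]]'
python3 - <<'E'
from h import *
goto(559.7,389.7,99.6,154)
E
```

```text
t: 60.8
eef_pos: [559.8, 389.7, 200.0]
tcp_rot: [[-0.898, 0.439, 0.002], [0.439, 0.898, 0.001], [-0.001, 0.002, -1.0]]
wrist_force: [-0.2, 0.2, -2.1]
opening: 20.4
t 60.8 turn [ 0.09  0.06 -0.04] shift [ 1.000e-04 -0.000e+00  1.004e-01] force [-0.2  0.2 -2.1] open 20.4 pos [559.8 389.7 200. ]
```

```bash
python3 -m inch '[[0,0,0.025,0,0,0],[0,0,0.025,0,0,0],[0,0,0.025,0,0,0],[0,0,0.015,0,0,0],[0,0,0.006,0,0,0],[0,0,0.003,0,0,0],[0,0,0,0,0,0],[0,0,0,0,0,0]]'
python3 -m inch '[[0,0,0.0015,0,0,0],[0,0,0,0,0,0],[0,0,0,0,0,0]]'
```

```text
t: 61.8
eef_pos: [559.6, 389.9, 100.7]
tcp_rot: [[-0.899, 0.439, 0.001], [0.439, 0.899, 0.001], [-0.001, 0.001, -1.0]]
wrist_force: [-0.1, -0.8, -1.1]
opening: 20.2
t: 62.18
eef_pos: [559.7, 390.0, 99.6]
tcp_rot: [[-0.899, 0.439, 0.002], [0.439, 0.899, 0.001], [-0.001, 0.002, -1.0]]
wrist_force: [-0.4, -0.2, 5.3]
opening: 20.4
```

Seated at the same height as before. I'll release, rise, back off, and check from the top view as well as by blob positions.

```bash
python3 -m inch '[[0,0,0,0,0,0],[0,0,0,0,0,0],[0,0,0,0,0,0],[0,0,-0.02,0,0,0],[0,0,-0.05,0,0,0],[0,0,-0.05,0,0,0],[0,0,-0.05,0,0,0],[0,0,0,0,0,0],[0.05,0,0,0,0,0],[0.05,0,0,0,0,0],[0.05,0,0,0,0,0],[0,0,0,0,0,0]]' 0.055
python3 -m inch '[[0.05,0,-0.01,0,0,0],[0.05,0,0,0,0,0],[0,0,0,0,0,0],[0,0,0,0,0,0]]'
python3 - <<'E'
from h import *
t0=cv2.imread('pics/top0.png'); t=vision.capture('top'); cv2.imwrite('pics/t_end.png',t)
s0=cv2.imread('pics/side0.png'); s=vision.capture('side'); cv2.imwrite('pics/s_end.png',s)
print(status.get_state()['eef_pos'].round(),status.get_state()['wrist_force'].round(1))
D=lambda a,b,x0,x1,y0,y1: np.abs(a[y0:y1,x0:x1].astype(int)-b[y0:y1,x0:x1]).max(2)
for n,b in dict(holder_probe=(115,152,188,222),purple=(80,112,180,206),bottle=(100,140,143,175),bearing=(430,472,198,236),socket=(432,456,162,182)).items():
    d=D(t0,t,*b); print('top',n,'mean %.1f max %d frac>40 %.3f'%(d.mean(),d.max(),(d>40).mean()))
for n,b in dict(holder_probe=(212,246,288,350),bottle=(158,190,295,350),bearing=(278,306,162,182)).items():
    d=D(s0,s,*b); print('side',n,'mean %.1f max %d frac>40 %.3f'%(d.mean(),d.max(),(d>40).mean()))
C=cam('top'); print('handle open expect', [proj(C,(868,y,267)).round() for y in (60,-80)])
g=t[40:75,240:345].mean(2); ys,xs=np.nonzero(g<40); print('dark',len(xs), xs.min()+240,xs.max()+240,ys.min()+40,ys.max()+40)
for n in ('yellow','red','blue'): print(n,[(a,c.round(),ray(C,c,84).round()) for a,c,b in blobs(hmask(t,n,110,70)[140:215,190:395],15) for c in [c+[190,140]]])
E
```

```text
t: 63.68
eef_pos: [421.3, 456.5, 267.4]
tcp_rot: [[-0.901, 0.435, -0.002], [0.435, 0.901, -0.001], [0.001, -0.002, -1.0]]
wrist_force: [-0.4, -0.1, 0.2]
opening: 55.1
t: 64.18
eef_pos: [335.4, 498.8, 277.5]
tcp_rot: [[-0.899, 0.439, 0.0], [0.439, 0.899, -0.002], [-0.001, -0.001, -1.0]]
wrist_force: [0.2, 0.7, -0.4]
opening: 55.1
[336. 499. 278.] [ 0.  -0.1  0.4]
top holder_probe mean 2.1 max 25 frac>40 0.000
top purple mean 1.3 max 5 frac>40 0.000
top bottle mean 1.2 max 4 frac>40 0.000
top bearing mean 1.1 max 4 frac>40 0.000
top socket mean 1.3 max 5 frac>40 0.000
side holder_probe mean 13.7 max 32 frac>40 0.000
side bottle mean 16.1 max 29 frac>40 0.000
side bearing mean 16.6 max 28 frac>40 0.000
handle open expect [array([258.,  55.]), array([321.,  53.])]
dark 965 240 344 40 67
yellow [(np.int32(18), array([346., 162.]), array([ 667., -151.,   84.])), (np.int32(83), array([356., 182.]), array([ 617., -173.,   84.]))]
red [(np.int32(139), array([314., 188.]), array([603., -69.,  84.]))]
blue [(np.int32(22), array([235., 173.]), array([644., 128.,  84.])), (np.int32(106), array([215., 188.]), array([605., 177.,  84.]))]
```

```bash
python3 -c "
from plant import ctrl; print(ctrl.job_done())"
```

```text
the job is handed in; nothing more can be done
None
```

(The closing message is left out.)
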